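# Turn the display carousel and hang a mount board on its empty hook

### The arm

A 7-joint arm with a two-finger parallel gripper is mounted at the origin on the work surface. World frame = base frame: x ahead of the robot, y to its left, z up, the work surface at z = 0. Lengths are in m, angles in rad, forces in N, time in s.
With the tool pointing down it reaches from about 0.4 to 0.85 m from the base axis. Payload 10.4 kg.
Tool frame: the origin (TCP) lies at the centre of the arm's flange, where the gripper is bolted on; the fingertips stand 173 mm ahead of it and the grasp point (between the pads) lies 155 mm ahead of it (manip.nose_length is the distance from the TCP to the fingertips, in m); z points along the fingers, x is the direction in which the jaws open and shut, and the axes are right-handed (so a half turn about z gives the same grasp; the last joint's range is limited). The gripper opens to 85 mm and grips with 20 to 120 N. Pads are 22 mm wide; open, the fingers measure 114 mm over their backs; the gripper's body (76 mm by 85 mm) begins 54 mm behind the grasp point. The pads swing forward as they close: fully open they stand 13 mm farther back than shut.
Start: joints at [1.187, 0.332, -0.065, 1.46, 0.022, 1.35, -0.088], TCP at [0.221, -0.585, 0.405] pointing down, gripper open.
Joint ranges: [-2.6, 2.6], [-0.5, 2.12], [-1.47, 1.34], [0.16, 2.42], [-1.27, 4.41], [0.06, 2.06], [-2.6, 2.6]. Speed limits (rad/s): [2.22, 2.22, 2.79, 2.79, 3.14, 3.14, 3.14].

### API

Orientations are given as a unit quaternion [x, y, z, w].
In Python, from workcell import status, cams, order, manip gives the robot as it stands.
- The arm moves only by the tool servo_tool, never from a script. Its argument "motion" is a list that holds one entry, the list of rows, each a list of 6 numbers: the shift along the tool's x, y, z in units of 50 mm (1.0 is 50 mm), then the turn, a rotation vector about the tool's x, y, z in units of 5 degrees (1.0 is 5 degrees). In form: [[[x, y, z, ax, ay, az], ...]]. A call has 1 to 12 rows; each row shifts and turns the pose as measured when the row begins, along the tool's axes as they then stand; what a row does not reach is not made up. A row lasts 1/10 s, in which the tool goes at most 50 mm and 8.59 degrees, less where a joint would pass 70% of its speed; a pose out of reach is approached as far as the arm can. A call is refused whole if a number of a shift passes 1 or a number of a turn 1, either way. A call with a gripper value outside its range is refused whole. "jaw" is the closure in counts, from 0 (fully open) to 255 (shut), set as the call begins (left out, the last holds). The fingers move at their own pace and stop on an object; "force" is the grip in N (left out, the last holds). Time passes only in rows, so rows that do not move let the fingers close. It gives the time, the measured TCP pose, the force and the opening at its end, in the units of the state.
- status.get_obs(): the state, without advancing time (a new reading comes with each control period).
- cams.camera(name): name is "scene" or "top" or "wrist"; returns a dict with "color" (400x640x3 uint8, red, green, blue), "vertical_fov" (degrees; the focal length in pixels is half the picture's height over the tangent of half this angle, whatever the lens; pixels are square), "cx", "cy" (the principal point, pixels), "extrinsics" (4x4, takes a point from camera to world coordinates). Camera axes: x right, y down, z forward; pixel columns grow to the right and rows downward; lengths in m; the calibration is good to about 2 mm. A picture is of the moment at which its call begins. There is no depth.
- order.hand_in(): hands the job in, once; it reports no verdict.
The state is a dict: "clock": time; "joint_pos": joint angles; "joint_velocities": joint speeds; "tau": joint torques, N m; "position": TCP position; "ee_rot": TCP orientation; "ft_force": force on the tool from outside, world axes, zero at the start; "torque": the same for the moment, N m; "grip_width": opening from 0.0 (shut) to 1.0 (fully open).
Only numpy, scipy, OpenCV 4.12 (cv2) and the standard library are available. Lean on these libraries where they do the work, as an engineer would, in place of code of your own. Each camera call takes 0.05 s, during which the arm holds its last target.

### The job

Turn the carousel by its black knob until the empty hook points along the brass-ended pointer on the foot. Then take the mount board out of the slotted stand, hang it by its hole on that hook, and gently press it back along the hook until it bears on the sprung rubber pad there, holding that light push for a moment before letting go. Leave the carousel at the pointer, the board hanging free on the hook, and the other things on the table alone.

Things in the scene. Friction and masses are not known exactly. Their poses are not given: they have to be found in the camera images.
- carousel: Fixed steel foot of the carousel, 170 mm across, 20 mm high, with a post. Origin on the turning axis at table height; -x runs along the pointer. The wooden head on the post (76 mm across) turns either way and stays where left (friction 0.2 N m). It has four hooks a quarter turn apart, all within 115 mm of the axis; three carry small boards (fixed, tops 184 mm above the table), one is empty.
- rotor (a joint): Angle of the turning head: 0 when the empty hook is exactly over the pointer, growing anticlockwise seen from above; it starts somewhere between 0.7 and 2.2.
- pointer (a point): Brass end of the pointer, a bar lying on the table from the foot; 108 mm from the axis, 8 mm above the table.
- hook_tip (a point): Centre of the upturned tip of the empty hook, 108 mm from the axis, 8 mm above the centre line of its arm; the steel is 8 mm thick and its round end reaches 4 mm higher (12 mm above the arm's centre line).
- hook_root (a point): Point on the centre line of the empty hook's arm where it leaves the head, 38 mm from the axis and 170 mm above the table. Its -x axis points out along the arm, z is up. The arm is an 8 mm round bar.
- knob (a point): Centre of the black turning knob: an upright cylinder 20 mm across, 32 mm high, 45 mm from the axis, opposite the empty hook; centre 229 mm and top 245 mm above the table. It goes round with the head (it does not spin by itself). All else on the head is below 193 mm except the knob's thin stalk.
- buffer: Bracket at the empty hook's root (origin on the arm's centre line, 40 mm from the axis, -x out along the arm). It carries the rubber pad: 56 mm wide, 2 mm above to 34 mm below that line. The pad's outer face was set by hand and is NOT measured: 54 to 78 mm from the axis. It is sprung and gives inwards up to 6 mm, 2.5 N per mm. The board bears properly at 4 to 10 N; over 12 N is too hard.
- hole (a point): Centre of the hanging hole of the loose mount board, round, 28 mm across. Axes of the board: z up, x through its thickness (the disc is on the -x face), y its width. When it hangs upright the hole's centre is 10 mm below the centre line of the hook's arm.
- board_center (a point): Centre of the mount board: a plain wooden board 10 mm thick, 70 mm wide and 140 mm high, about 0.14 kg (0.1 to 0.2), with a round disc ornament 42 mm across and 5 mm proud low on its -x face. The hole's centre is 18 mm above this point, the top edge 70 mm above; above the hole are 38 mm of plain board to grip.
- stand: Fixed plywood stand, 70 by 110 mm and 26 mm high, with a 13 mm wide slot, 20 mm deep, along its y axis, in which the mount board stands upright with 1.5 mm play either side. Origin under its centre. The board comes out upwards.
- archive_box: Grey archive box, 110 by 150 by 60 mm high, origin at the centre of its underside; leave it alone.
- basket: Small round coiled basket, 104 mm across, 85 mm high, origin at the centre of its underside; leave it alone.
- dust_brush: Dusting brush lying on the table between carousel and robot, low (under 40 mm high), about 200 mm long; leave it alone.
There are look-alikes about, which are no part of the job. Of the things that look like the carousel, the larger one is meant.

How it is judged:
By the outcome, as a careful person would: the job done as asked, in the order asked, and still so for the second after the job is handed in, with the robot touching nothing.
It also fails if it takes over 72 s, if anything falls off the work surface, if the arm or the gripper's body presses on something with over 40 N, if the wrist force passes 120 N, or if a joint passes its speed limit or range.

## Working session

There is one attempt and no reset: what is moved stays moved. The work goes in short steps, Python scripts to look and compute and a tool call to move; the robot and the scene stay as the last step left them, time stands still between calls to the robot, and variables do not carry over. Pictures are saved under pics/ and viewed, and the job is handed in when it is done.

Besides the shell and the picture viewer there is one more tool, called after "Request:" as name(argument=value, ...), one argument or row to a line, values as JSON. servo_tool: Moves the arm, as the interface text tells. Its arguments: {"type":"object","properties":{"motion":{"type":"array","items":{"type":"array","items":{"type":"array","items":{"type":"number"}}}},"jaw":{"type":"number"},"force":{"type":"number"}},"required":["motion"]}

```bash
ls; mkdir -p pics; python3 - <<'E'
from workcell import status, cams, order, manip
import cv2,numpy as np
np.set_printoptions(precision=4,suppress=True)
o=status.get_obs()
for k,v in o.items(): print(k,v)
for n in ["scene","top","wrist"]:
    c=cams.camera(n); cv2.imwrite(f"pics/{n}0.png",c["color"][:,:,::-1]); print(n,c["vertical_fov"],c["cx"],c["cy"]);print(np.array(c["extrinsics"]))
    print({k:v for k,v in c.items() if k not in("color","extrinsics")})
E
```

```text
pics
clock 0.0
joint_pos [ 1.1874  0.3328 -0.0647  1.4609  0.0216  1.3499 -0.0885]
joint_velocities [ 0.0001 -0.0001 -0.0002  0.0001 -0.0013  0.      0.0008]
tau [  0.     -62.5452   0.0493 -39.1598   0.0163   0.0097   0.    ]
position [ 0.2206 -0.5846  0.4039]
ee_rot [ 0.8225 -0.5688 -0.0006 -0.0004]
ft_force [ 0.1817  0.6187 -0.8929]
torque [0.0257 0.04   0.0198]
grip_width 0.9974532792699473
scene 46.376476324645324 317.09165203471963 201.09504206883383
[[ 0.2995  0.6057 -0.7372  1.2872]
 [ 0.9539 -0.2069  0.2175 -0.1075]
 [-0.0208 -0.7684 -0.6397  0.76  ]
 [ 0.      0.      0.      1.    ]]
{'vertical_fov': 46.376476324645324, 'cx': 317.09165203471963, 'cy': 201.09504206883383}
top 50.62919332793545 319.6659899098981 206.1342994372164
[[ 0.0333 -0.978   0.2059  0.3618]
 [-0.9994 -0.0329  0.0054  0.0772]
 [ 0.0015 -0.206  -0.9786  1.2284]
 [ 0.      0.      0.      1.    ]]
{'vertical_fov': 50.62919332793545, 'cx': 319.6659899098981, 'cy': 206.1342994372164}
wrist 64.52202390871882 319.33011725630683 203.88678948994493
[[ 0.3533 -0.8858 -0.3009  0.2972]
 [-0.9355 -0.3351 -0.1121 -0.5531]
 [-0.0015  0.3211 -0.947   0.375 ]
 [ 0.      0.      0.      1.    ]]
{'vertical_fov': 64.52202390871882, 'cx': 319.33011725630683, 'cy': 203.88678948994493}
```

View pics/scene0.png

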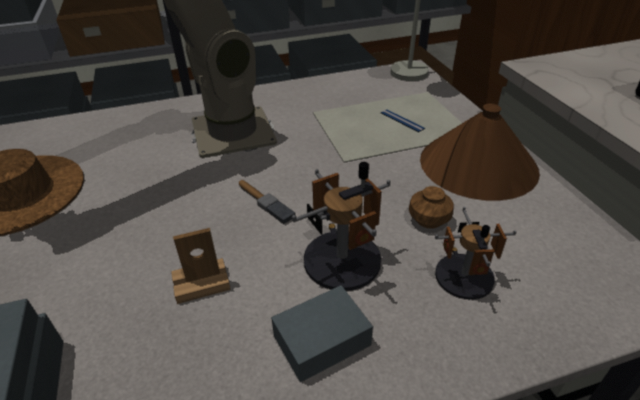

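View pics/top0.png

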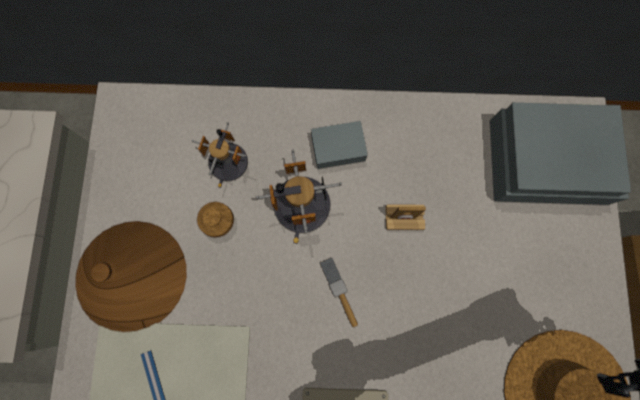

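View pics/wrist0.png

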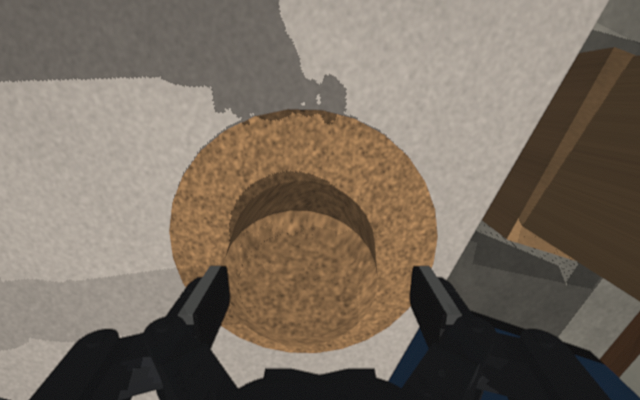

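The overview shows the large carousel at about top (300,195), the stand at about (405,217), and the small look-alike at (220,155). I'll zoom in on these.

```bash
python3 - <<'E'
import cv2
a=cv2.imread("pics/top0.png")[140:260,230:440]; cv2.imwrite("pics/z1.png",cv2.convertScaleAbs(cv2.resize(a,None,fx=3.8,fy=3.8,interpolation=cv2.INTER_CUBIC),alpha=1.5))
a=cv2.imread("pics/scene0.png")[150:310,160:410]; cv2.imwrite("pics/z2.png",cv2.convertScaleAbs(cv2.resize(a,None,fx=3.2,fy=3.2,interpolation=cv2.INTER_CUBIC),alpha=1.8))
E
```

```text
(no output)
```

View pics/z1.png

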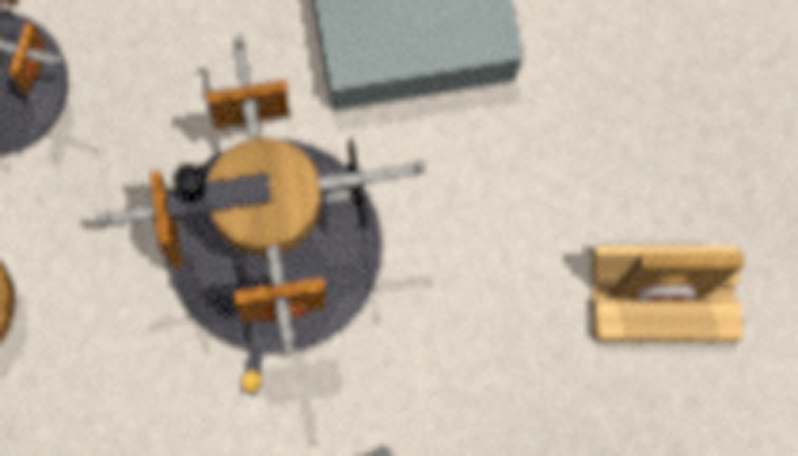

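View pics/z2.png

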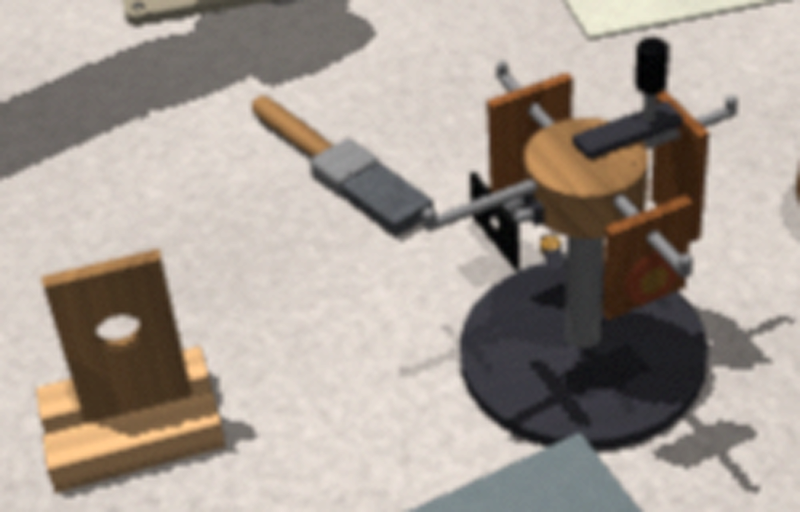

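The zoom shows the empty hook with the black pad pointing right (-y) in the top view. The brass pointer end is at about zoom (251,380), so the head must turn clockwise by about 1.7 rad. Next is a joint fit over both views.

```bash
cat > h.py <<'E'
import numpy as np, cv2, pickle
from scipy.optimize import least_squares
from scipy.spatial.transform import Rotation as R
np.set_printoptions(precision=4,suppress=True)
def cal(c):
    f=200/np.tan(np.radians(c["vertical_fov"])/2); return f,c["cx"],c["cy"],np.array(c["extrinsics"])
def proj(k,p):
    f,cx,cy,E=k; q=E[:3,:3].T@(np.asarray(p)-E[:3,3]); return np.array([cx+f*q[0]/q[2],cy+f*q[1]/q[2]])
def toz(k,uv,z):
    f,cx,cy,E=k; d=E[:3,:3]@np.array([(uv[0]-cx)/f,(uv[1]-cy)/f,1]); o=E[:3,3]; return o+d*(z-o[2])/d[2]
def car(p,name):
    # p: ax, ay, phi(dir of pointer world angle), rotor
    ax,ay,ph,r=p
    def pol(a,rad,z): return np.array([ax+rad*np.cos(a),ay+rad*np.sin(a),z])
    return {"pointer":pol(ph,.108,.008),"tip":pol(ph+r,.108,.178),"tiptop":pol(ph+r,.108,.182),"root":pol(ph+r,.038,.170),"knob":pol(ph+r+np.pi,.045,.229),"knobtop":pol(ph+r+np.pi,.045,.245),"foot":pol(0,0,.02),"h+":pol(ph+r+np.pi/2,.108,.178),"h-":pol(ph+r-np.pi/2,.108,.178),"ho":pol(ph+r+np.pi,.108,.178)}[name]
def fit(obs,free=(0,1,2,3),p0=(.6,0.05,np.pi,1.6)):
    p0=np.array(p0,float)
    def full(x): p=p0.copy(); p[list(free)]=x; return p
    def res(x): return np.concatenate([(proj(k,car(full(x),n))-uv) for k,n,uv in obs])
    s=least_squares(res,p0[list(free)],loss='soft_l1',f_scale=1.0); 
    return full(s.x),res(s.x).reshape(-1,2)
def snap(n,tag,crop=None,s=1,al=1.5):
    from workcell import cams
    c=cams.camera(n); im=np.ascontiguousarray(c["color"][:,:,::-1]); pickle.dump((cal(c),im),open(f"pics/{tag}.pkl","wb"))
    if crop: im=im[crop[1]:crop[3],crop[0]:crop[2]]
    cv2.imwrite(f"pics/{tag}.png",cv2.convertScaleAbs(cv2.resize(im,None,fx=s,fy=s,interpolation=cv2.INTER_CUBIC),alpha=al)); return cal(c)
E
python3 - <<'E'
from h import *
T=snap("top","tA"); S=snap("scene","sA")
t=lambda u,v:(230+u/3.8-.37,140+v/3.8-.37)
s=lambda u,v:(160+u/3.2-.34,150+v/3.2-.34)
obs=[(T,"pointer",t(251,381)),(T,"tip",t(418,168)),(T,"knobtop",t(190,178)),(T,"h-",t(290,345)),(T,"ho",t(93,221)),(T,"h+",t(239,42)),
(S,"pointer",s(550,243)),(S,"tip",s(432,213)),(S,"knob",s(652,66)),(S,"h+",s(683,260)),(S,"ho",s(732,107)),(S,"h-",s(502,72))]
p,r=fit(obs); print(p); print(r)
for n in ["pointer","tip","knob"]: print(n,car(p,n))
# board top edge corners z=? board bottom at z 6 -> top 146
for uv in [(44,278),(160,252)]: print(toz(S,s(*uv),.146))
for uv in [(636,262),(715,262)]: print('t',toz(T,t(*uv),.146))
for uv in [(595,247),(742,249),(597,340),(742,340)]: print('stand',toz(T,t(*uv),.026))
E
```

```text
[0.624  0.1402 3.0299 1.8764]
[[-0.7252 -0.1428]
 [-0.184  -0.658 ]
 [-1.6753 -0.6866]
 [-1.6511  0.5413]
 [ 1.882  -1.5379]
 [-0.8459 -0.616 ]
 [-0.6442 -0.2809]
 [-1.5625  0.1901]
 [-0.4532 -0.0305]
 [ 0.2504  0.2046]
 [-0.4861 -1.7395]
 [-0.2901 -2.067 ]]
pointer [0.5166 0.1523 0.008 ]
tip [0.6448 0.0342 0.178 ]
knob [0.6153 0.1844 0.229 ]
[ 0.5917 -0.189   0.146 ]
[ 0.5911 -0.1202  0.146 ]
t [ 0.5899 -0.119   0.146 ]
t [ 0.5917 -0.1734  0.146 ]
stand [ 0.6258 -0.1095  0.026 ]
stand [ 0.6281 -0.2219  0.026 ]
stand [ 0.5539 -0.111   0.026 ]
stand [ 0.5576 -0.2207  0.026 ]
```

```bash
cat >> h.py <<'E'
def down(yaw): # tool x at yaw, z down
    c,s=np.cos(yaw),np.sin(yaw); return np.array([[c,s,0],[s,-c,0],[0,0,-1]])
def plan(tp,yaw=None,n=12,pose=None,dec=2):
    """rows in tool units from the current pose to tp / yaw"""
    if pose is None:
        from workcell import status
        o=status.get_obs(); p=np.array(o["position"]); Q=R.from_quat(o["ee_rot"]).as_matrix()
    else: p,Q=pose
    T=down(yaw) if yaw is not None else Q
    rv=R.from_matrix(Q.T@T).as_rotvec(); tp=np.array(tp,float); rows=[]
    for i in range(n):
        d=(tp-p)/(n-i); rv=R.from_matrix(Q.T@T).as_rotvec()/(n-i)
        row=np.round(np.r_[Q.T@d/.05,np.degrees(rv)/5],dec)+0.; rows.append(row.tolist())
        p=p+Q@(row[:3]*.05); Q=Q@R.from_rotvec(np.radians(row[3:]*5)).as_matrix()
    for i in range(0,n,12): print(str([rows[i:i+12]]).replace(" ",""))
    print("end",p,"max",np.abs(rows).max(0)); return p,Q
def st():
    from workcell import status
    o=status.get_obs(); Q=R.from_quat(o["ee_rot"]).as_matrix()
    print("t",round(o["clock"],2),"p",np.array(o["position"]),"yaw",np.degrees(np.arctan2(Q[1,0],Q[0,0])).round(2),"z",Q[:,2],"F",np.array(o["ft_force"]),"g",round(o["grip_width"],3),"j",np.array(o["joint_pos"]))
    return o,Q
E
python3 -c "
from h import *
plan((.60,.14,.46),np.radians(11),24)"
```

```text
[[[-0.45,-0.51,-0.05,0.0,0.0,-0.67],[-0.42,-0.53,-0.05,0.0,0.0,-0.67],[-0.39,-0.56,-0.05,0.0,0.0,-0.67],[-0.36,-0.58,-0.05,0.0,0.0,-0.67],[-0.32,-0.6,-0.05,0.0,0.0,-0.67],[-0.29,-0.62,-0.05,0.0,0.0,-0.67],[-0.25,-0.63,-0.04,0.0,0.0,-0.67],[-0.21,-0.65,-0.05,0.0,0.0,-0.67],[-0.18,-0.66,-0.04,0.0,0.0,-0.67],[-0.14,-0.67,-0.05,0.0,0.0,-0.67],[-0.1,-0.67,-0.04,0.0,0.0,-0.67],[-0.06,-0.68,-0.05,0.0,0.0,-0.67]]]
[[[-0.02,-0.68,-0.04,0.0,0.0,-0.67],[0.02,-0.68,-0.05,0.0,0.0,-0.67],[0.06,-0.68,-0.04,0.0,0.0,-0.67],[0.1,-0.67,-0.05,0.0,0.0,-0.67],[0.14,-0.67,-0.04,0.0,0.0,-0.67],[0.18,-0.66,-0.05,0.0,0.0,-0.67],[0.22,-0.65,-0.04,0.0,0.0,-0.67],[0.26,-0.63,-0.05,0.0,0.0,-0.67],[0.29,-0.62,-0.04,0.0,0.0,-0.67],[0.33,-0.6,-0.05,0.0,0.0,-0.67],[0.36,-0.57,-0.04,0.0,0.0,-0.66],[0.4,-0.56,-0.05,-0.01,0.0,-0.67]]]
end [0.6    0.1402 0.4602] max [0.45 0.68 0.05 0.01 0.   0.67]
```

Request:
servo_tool(
  motion=[
    [[-0.45, -0.51, -0.05, 0, 0, -0.67], [-0.42, -0.53, -0.05, 0, 0, -0.67], [-0.39, -0.56, -0.05, 0, 0, -0.67], [-0.36, -0.58, -0.05, 0, 0, -0.67], [-0.32, -0.6, -0.05, 0, 0, -0.67], [-0.29, -0.62, -0.05, 0, 0, -0.67], [-0.25, -0.63, -0.05, 0, 0, -0.67], [-0.21, -0.65, -0.05, 0, 0, -0.67], [-0.18, -0.66, -0.05, 0, 0, -0.67], [-0.14, -0.67, -0.05, 0, 0, -0.67], [-0.1, -0.67, -0.05, 0, 0, -0.67], [-0.06, -0.68, -0.05, 0, 0, -0.67]],
  ],
)

```text
clock: 1.45
position: [0.4095, -0.2098, 0.4333]
ee_rot: [0.97, -0.242, -0.001, 0.001]
ft_force: [0.3, -0.3, -0.8]
grip_width: 0.997
```

```bash
python3 -c "
from h import *
st();plan((.60,.14,.46),np.radians(11),12)"
```

```text
t 1.45 p [ 0.4095 -0.2098  0.4333] yaw -28.06 z [-0.0032 -0.0007 -1.    ] F [ 0.268  -0.2708 -0.7764] g 0.997 j [ 0.8285 -0.0265 -0.442   1.8083 -0.0097  1.3599 -0.101 ]
[[[0.01,-0.66,-0.05,0.0,0.0,-0.65],[0.04,-0.66,-0.05,0.0,0.0,-0.65],[0.08,-0.66,-0.05,0.0,0.0,-0.65],[0.12,-0.65,-0.04,0.0,0.0,-0.65],[0.16,-0.65,-0.05,0.0,0.0,-0.65],[0.19,-0.64,-0.04,0.0,0.01,-0.65],[0.23,-0.62,-0.04,0.0,0.0,-0.65],[0.26,-0.61,-0.05,0.0,0.01,-0.65],[0.3,-0.6,-0.04,0.0,0.0,-0.65],[0.33,-0.58,-0.05,0.0,0.01,-0.65],[0.36,-0.55,-0.04,0.0,0.0,-0.66],[0.39,-0.54,-0.05,0.01,0.01,-0.65]]]
end [0.6001 0.1402 0.4601] max [0.39 0.66 0.05 0.01 0.01 0.66]
```

Request:
servo_tool(
  motion=[
    [[0.01, -0.66, -0.05, 0, 0, -0.65], [0.04, -0.66, -0.05, 0, 0, -0.65], [0.08, -0.66, -0.05, 0, 0, -0.65], [0.12, -0.65, -0.05, 0, 0, -0.65], [0.16, -0.65, -0.05, 0, 0, -0.65], [0.19, -0.64, -0.05, 0, 0, -0.65], [0.23, -0.62, -0.05, 0, 0, -0.65], [0.26, -0.61, -0.05, 0, 0, -0.65], [0.3, -0.6, -0.05, 0, 0, -0.65], [0.33, -0.58, -0.05, 0, 0, -0.65], [0.36, -0.55, -0.05, 0, 0, -0.65], [0.39, -0.54, -0.05, 0, 0, -0.65]],
  ],
)

```text
clock: 2.65
position: [0.6008, 0.1577, 0.4642]
ee_rot: [0.994, 0.108, -0.0, 0.002]
ft_force: [0.6, -0.3, 0.8]
grip_width: 0.999
```

```bash
python3 -c "
from h import *
st();snap('wrist','w1')"
```

```text
t 2.65 p [0.6008 0.1577 0.4642] yaw 12.4 z [-0.0004 -0.0037 -1.    ] F [ 0.5751 -0.3207  0.7968] g 0.999 j [ 0.2449  0.4018 -0.7862  1.3442  0.284   1.5105 -0.3017]
```

View pics/w1.png

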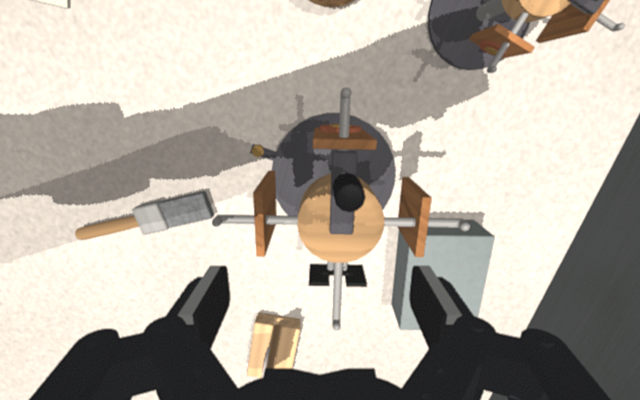

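The wrist view shows the knob top at about (349,188), the brass pointer end at (258,150), the empty hook tip at (336,324) with the pad at (338,275), and the other hook tips at (217,222), (466,226) and (346,93).

```bash
python3 - <<'E'
from h import *
W=pickle.load(open("pics/w1.pkl","rb"))[0]
w=[("pointer",(258,151)),("tip",(336.5,323)),("knobtop",(349,191)),("h-",(218,222)),("ho",(346,93)),("h+",(465,226))]
obs=[(W,n,np.array(uv,float)) for n,uv in w]
p,r=fit(obs,p0=(.624,.14,3.03,1.876)); print("wrist only",p); print(r)
T=pickle.load(open("pics/tA.pkl","rb"))[0];S=pickle.load(open("pics/sA.pkl","rb"))[0]
t=lambda u,v:(230+u/3.8-.37,140+v/3.8-.37)
s=lambda u,v:(160+u/3.2-.34,150+v/3.2-.34)
obs+=[(T,"pointer",t(251,381)),(T,"tip",t(418,168)),(T,"knobtop",t(190,178)),(T,"h-",t(290,345)),(T,"ho",t(93,221)),(T,"h+",t(239,42)),
(S,"pointer",s(550,243)),(S,"tip",s(432,213)),(S,"knob",s(652,66)),(S,"h+",s(683,260)),(S,"ho",s(732,107)),(S,"h-",s(502,72))]
p,r=fit(obs); print("all",p); print(r[:6])
for n in ["pointer","tip","knob"]: print(n,car(p,n))
E
```

```text
wrist only [0.6231 0.1412 3.0287 1.8862]
[[-0.3125 -0.0835]
 [ 0.4165  1.597 ]
 [ 1.1682  6.4787]
 [-0.6201 -0.5831]
 [-0.0022 -0.6909]
 [-0.917  -1.2031]]
all [0.6232 0.141  3.0285 1.885 ]
[[-0.2409  0.1106]
 [ 0.3333  1.827 ]
 [ 1.3727  6.901 ]
 [-0.5173 -0.4487]
 [ 0.2831 -0.3026]
 [-0.9072 -0.7501]]
pointer [0.5159 0.1532 0.008 ]
tip [0.6448 0.0351 0.178 ]
knob [0.6142 0.1851 0.229 ]
```

```bash
python3 -c "
from h import *
plan((.614,.185,.388),np.radians(11.5),5)"
```

```text
[[[0.07,-0.07,0.3,0.0,0.0,0.06],[0.07,-0.08,0.3,0.0,0.0,0.06],[0.07,-0.08,0.31,0.0,0.0,0.05],[0.07,-0.07,0.3,0.0,0.01,0.06],[0.07,-0.08,0.31,0.0,0.0,0.05]]]
end [0.614  0.1851 0.3878] max [0.07 0.08 0.31 0.   0.01 0.06]
```

Request:
servo_tool(
  motion=[
    [[0.07, -0.07, 0.3, 0, 0, 0.06], [0.07, -0.08, 0.3, 0, 0, 0.06], [0.07, -0.08, 0.3, 0, 0, 0.06], [0.07, -0.07, 0.3, 0, 0, 0.06], [0.07, -0.08, 0.3, 0, 0, 0.05], [0, 0, 0, 0, 0, 0], [0, 0, 0, 0, 0, 0]],
  ],
)

```text
clock: 3.4
position: [0.6147, 0.185, 0.3794]
ee_rot: [0.995, 0.097, -0.003, 0.001]
ft_force: [-0.5, 1.2, 0.2]
grip_width: 0.999
```

```bash
python3 -c "
from h import *
st();snap('wrist','w2')
plan((.614,.185,.388),np.radians(11.5),2)"
```

```text
t 3.4 p [0.6147 0.185  0.3794] yaw 11.19 z [-0.005  -0.0027 -1.    ] F [-0.4673  1.1543  0.1541] g 0.999 j [ 0.1853  0.4915 -0.7638  1.4127  0.3389  1.3773 -0.3902]
[[[-0.01,0.0,-0.09,0.01,0.03,-0.03],[0.0,0.0,-0.08,0.01,0.03,-0.03]]]
end [0.6142 0.1849 0.3878] max [0.01 0.   0.09 0.01 0.03 0.03]
```

View pics/w2.png

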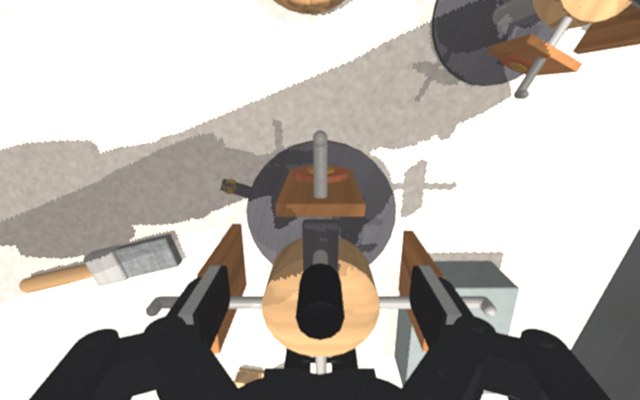

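The knob sits centred between the open fingers at about (320,300). I'll close on it.

Request:
servo_tool(
  motion=[
    [[0, 0, -0.09, 0, 0, 0], [0, 0, -0.08, 0, 0, 0], [0, 0, 0, 0, 0, 0], [0, 0, 0, 0, 0, 0], [0, 0, 0, 0, 0, 0], [0, 0, 0, 0, 0, 0], [0, 0, 0, 0, 0, 0], [0, 0, 0, 0, 0, 0]],
  ],
  jaw=255,
  force=30,
)

```text
clock: 4.25
position: [0.6149, 0.1846, 0.3918]
ee_rot: [0.995, 0.097, -0.001, 0.001]
ft_force: [-1.0, 0.3, 1.1]
grip_width: 0.22
```

```bash
python3 -c "
from h import *
st();snap('wrist','w3')"
```

```text
t 4.25 p [0.6149 0.1846 0.3918] yaw 11.1 z [-0.0009 -0.0019 -1.    ] F [-0.9696  0.2635  1.1289] g 0.22 j [ 0.1864  0.4825 -0.7663  1.3974  0.3342  1.3951 -0.3869]
```

View pics/w3.png

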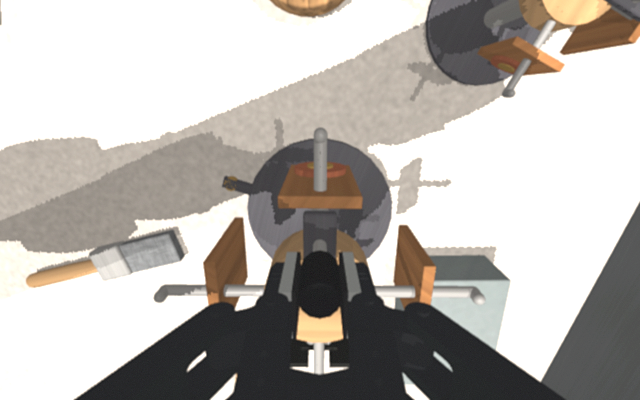

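Request:
servo_tool(
  motion=[
    [[0.063, 0.002, 0, 0, 0, 0.8], [0.063, 0.002, 0, 0, 0, 0.8], [0.063, 0.002, 0, 0, 0, 0.8], [0.063, 0.002, 0, 0, 0, 0.8], [0.063, 0.002, 0, 0, 0, 0.8], [0.063, 0.002, 0, 0, 0, 0.8], [0.063, 0.002, 0, 0, 0, 0.8], [0.063, 0.002, 0, 0, 0, 0.8]],
  ],
)

```text
clock: 5.1
position: [0.6402, 0.1825, 0.3918]
ee_rot: [0.982, -0.19, -0.0, 0.002]
ft_force: [-0.0, -0.2, 0.7]
grip_width: 0.222
```

```bash
cat >> h.py <<'E'
AX=np.array([.6232,.141]); PHI=3.0286
def rot():
    o,Q=st(); d=np.array(o["position"])[:2]-AX; a=np.arctan2(d[1],d[0]); print("rad",np.hypot(*d),"rotor est deg",np.degrees((a-PHI-np.pi+np.pi)%(2*np.pi)-np.pi), "yaw target now",np.degrees(a)-90)
    return a
def arc(step,n,rotor_end=0.,yaw_off=0):
    from workcell import status
    o=status.get_obs(); p=np.array(o["position"]); Q=R.from_quat(o["ee_rot"]).as_matrix()
    d=p[:2]-AX; a=np.arctan2(d[1],d[0]); a1=(PHI+np.pi+rotor_end); a1=a+((a1-a+np.pi)%(2*np.pi)-np.pi); z=p[2]; r0=np.hypot(*d); rows=[]
    for i in range(n):
        b=a+(a1-a)*(i+1)/n; r=r0+(.045-r0)*(i+1)/n; tp=np.r_[AX+r*np.array([np.cos(b),np.sin(b)]),z]; T=down(b-np.pi/2)
        row=np.round(np.r_[Q.T@(tp-p)/.05,np.clip(np.degrees(R.from_matrix(Q.T@T).as_rotvec())/5,-1,1)],3)+0.; row[3:]=row[3:].round(2); rows.append(row.tolist())
        p=p+Q@(row[:3]*.05); Q=Q@R.from_rotvec(np.radians(row[3:]*5)).as_matrix()
    for i in range(0,n,12): print(str([rows[i:i+12]]).replace(" ",""))
E
python3 -c "
from h import *
rot();arc(0,16)"
```

```text
t 5.1 p [0.6402 0.1825 0.3918] yaw -21.88 z [-0.0011 -0.0032 -1.    ] F [-0.0423 -0.1764  0.7384] g 0.222 j [ 0.1019  0.5074 -0.6502  1.3298  0.3052  1.4056 -0.9192]
rad 0.04487126362216709 rotor est deg 74.16469125605853 yaw target now -22.309310910620326
[[[0.073,0.003,0.0,0.04,-0.0,1.0],[0.072,0.003,0.0,-0.0,-0.0,0.94],[0.073,0.003,0.0,-0.0,-0.0,0.93],[0.072,0.003,0.0,-0.0,-0.0,0.92],[0.073,0.003,0.0,-0.0,-0.0,0.93],[0.072,0.002,0.0,-0.0,-0.0,0.93],[0.073,0.003,0.0,-0.0,-0.0,0.92],[0.073,0.003,0.0,-0.0,-0.0,0.93],[0.072,0.003,0.0,-0.0,-0.0,0.93],[0.073,0.002,0.0,-0.0,-0.0,0.93],[0.073,0.003,0.0,-0.0,-0.0,0.92],[0.072,0.003,0.0,-0.0,-0.0,0.93]]]
[[[0.073,0.003,0.0,-0.0,-0.0,0.93],[0.073,0.003,0.0,-0.0,-0.0,0.92],[0.072,0.002,0.0,-0.0,-0.0,0.93],[0.073,0.003,0.0,-0.0,0.0,0.93]]]
```

Request:
servo_tool(
  motion=[
    [[0.073, 0.003, 0, 0, 0, 0.95], [0.073, 0.003, 0, 0, 0, 0.93], [0.073, 0.003, 0, 0, 0, 0.93], [0.073, 0.003, 0, 0, 0, 0.93], [0.073, 0.003, 0, 0, 0, 0.93], [0.073, 0.003, 0, 0, 0, 0.93], [0.073, 0.003, 0, 0, 0, 0.93], [0.073, 0.003, 0, 0, 0, 0.93], [0.073, 0.003, 0, 0, 0, 0.93], [0.073, 0.003, 0, 0, 0, 0.93], [0.06, 0.002, 0, 0, 0, 0.8], [0, 0, 0, 0, 0, 0]],
  ],
)

```text
clock: 6.3
position: [0.668, 0.1521, 0.3918]
ee_rot: [0.796, -0.605, 0.002, 0.002]
ft_force: [0.2, -2.0, 1.2]
grip_width: 0.222
```

```bash
python3 -c "
from h import *
rot();arc(0,6)"
```

```text
t 6.3 p [0.668  0.1521 0.3918] yaw -74.51 z [ 0.0004 -0.0049 -1.    ] F [ 0.2322 -1.9554  1.1521] g 0.222 j [ 0.0276  0.515  -0.4745  1.2766  0.235   1.4048 -1.7332]
rad 0.04614322715987752 rotor est deg 20.363245406349026 yaw target now -76.11075676032988
[[[0.054,0.007,0.0,0.01,-0.06,1.0],[0.054,0.005,0.0,-0.0,0.0,0.68],[0.054,0.006,0.0,-0.0,0.0,0.68],[0.054,0.005,0.0,-0.0,0.0,0.67],[0.054,0.005,0.0,-0.0,0.0,0.68],[0.053,0.006,0.0,0.0,0.0,0.68]]]
```

Request:
servo_tool(
  motion=[
    [[0.054, 0.006, 0, 0, 0, 0.9], [0.054, 0.005, 0, 0, 0, 0.68], [0.054, 0.005, 0, 0, 0, 0.68], [0.054, 0.005, 0, 0, 0, 0.68], [0.054, 0.005, 0, 0, 0, 0.68], [0.054, 0.005, 0, 0, 0, 0.68], [0, 0, 0, 0, 0, 0], [0, 0, 0, 0, 0, 0]],
  ],
)

```text
clock: 7.1
position: [0.669, 0.1352, 0.3918]
ee_rot: [-0.671, 0.741, -0.003, -0.001]
ft_force: [-0.4, -1.3, 0.5]
grip_width: 0.225
```

```bash
python3 -c "
from h import *
rot();snap('top','t4',(240,130,370,270),4);snap('wrist','w4');arc(0,2)"
```

```text
t 7.1 p [0.669  0.1352 0.3918] yaw -95.69 z [ 0.0034 -0.0062 -1.    ] F [-0.4151 -1.2502  0.4827] g 0.225 j [ 0.0108  0.4974 -0.4088  1.2893  0.2011  1.3926 -2.059 ]
rad 0.04617897766272612 rotor est deg -0.7505632761607606 yaw target now -97.22456544283963
[[[-0.006,0.012,0.0,-0.05,-0.06,0.22],[-0.006,0.012,0.0,0.0,-0.01,-0.07]]]
```

View pics/w4.png

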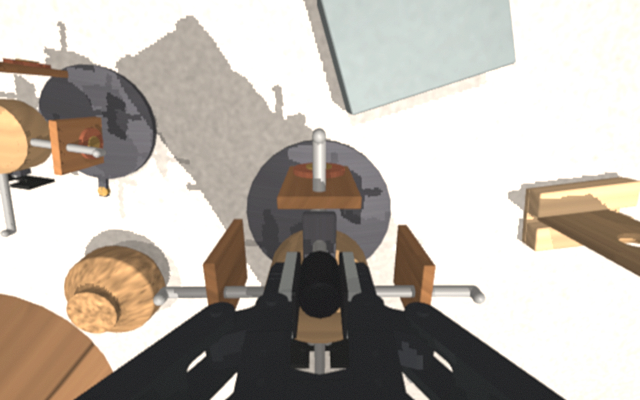

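View pics/t4.png

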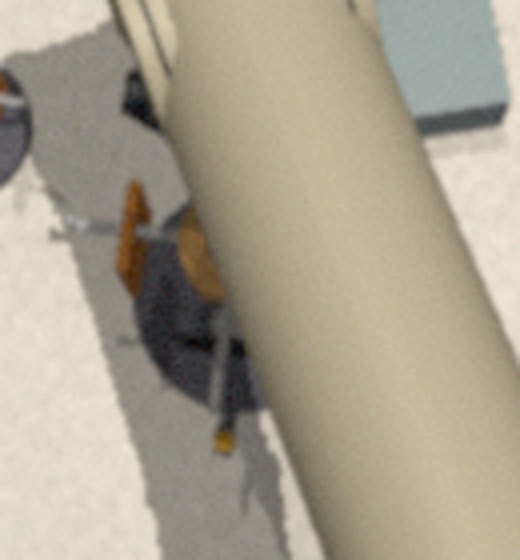

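The head is held close to the pointer line, at about -0.75° by the arm's own reading. I'll release, rise and check by camera.

Request:
servo_tool(
  motion=[
    [[0, 0, 0, 0, 0, 0], [0, 0, 0, 0, 0, 0], [0, 0, 0, 0, 0, 0], [0, 0, 0, 0, 0, 0], [0, 0, -0.2, 0, 0, 0], [0, 0, -0.5, 0, 0, 0], [0, 0, -0.7, 0, 0, 0], [0, 0, -0.3, 0, 0, -0.5]],
  ],
  jaw=0,
)

```text
clock: 8.0
position: [0.6681, 0.137, 0.4783]
ee_rot: [-0.689, 0.725, -0.002, -0.003]
ft_force: [0.5, 0.1, 0.4]
grip_width: 0.999
```

```bash
python3 -c "
from h import *
st();plan((.60,.15,.48),np.radians(-6.5),20)"
```

```text
t 8.0 p [0.6681 0.137  0.4783] yaw -92.9 z [-0.0016 -0.0058 -1.    ] F [0.4503 0.1433 0.4061] g 0.999 j [-0.0002  0.4737 -0.419   1.1434  0.1915  1.5642 -2.0009]
[[[-0.01,0.07,0.0,0.0,0.0,-0.86],[-0.01,0.07,0.0,0.0,0.0,-0.86],[-0.02,0.07,0.0,0.0,0.0,-0.86],[-0.02,0.06,0.0,0.0,0.0,-0.86],[-0.03,0.06,0.0,0.0,0.0,-0.86],[-0.03,0.06,0.0,0.0,0.0,-0.87],[-0.04,0.06,0.0,0.0,0.0,-0.86],[-0.04,0.05,0.0,0.01,0.0,-0.87],[-0.05,0.05,0.0,0.0,0.0,-0.86],[-0.05,0.05,0.0,0.01,0.0,-0.87],[-0.05,0.04,0.0,0.01,0.0,-0.86],[-0.06,0.04,0.0,0.0,0.0,-0.87]]]
[[[-0.06,0.03,0.0,0.01,0.0,-0.86],[-0.06,0.03,-0.01,0.0,0.0,-0.87],[-0.07,0.03,0.0,0.01,0.0,-0.86],[-0.07,0.02,-0.01,0.01,-0.01,-0.87],[-0.07,0.01,0.0,0.0,0.0,-0.86],[-0.07,0.01,0.0,0.01,-0.01,-0.87],[-0.07,0.01,-0.01,0.0,0.0,-0.86],[-0.07,0.0,0.0,0.01,-0.01,-0.87]]]
end [0.5998 0.15   0.4798] max [0.07 0.07 0.01 0.01 0.01 0.87]
```

Request:
servo_tool(
  motion=[
    [[-0.01, 0.07, 0, 0, 0, -0.9], [-0.01, 0.07, 0, 0, 0, -0.9], [-0.02, 0.07, 0, 0, 0, -0.9], [-0.02, 0.06, 0, 0, 0, -0.9], [-0.03, 0.06, 0, 0, 0, -0.9], [-0.03, 0.06, 0, 0, 0, -0.9], [-0.04, 0.06, 0, 0, 0, -0.9], [-0.04, 0.05, 0, 0, 0, -0.9], [-0.05, 0.05, 0, 0, 0, -0.9], [-0.05, 0.05, 0, 0, 0, -0.9], [-0.05, 0.04, 0, 0, 0, -0.9], [-0.06, 0.04, 0, 0, 0, -0.9]],
  ],
)

```text
clock: 9.2
position: [0.6249, 0.1442, 0.4936]
ee_rot: [0.949, -0.314, 0.007, -0.001]
ft_force: [-0.1, 0.6, 0.3]
grip_width: 1.001
```

Request:
servo_tool(
  motion=[
    [[-0.06, 0.03, 0, 0, 0, -0.9], [-0.06, 0.03, 0, 0, 0, -0.9], [-0.07, 0.02, 0, 0, 0, -0.9], [-0.07, 0.02, 0, 0, 0, -0.9], [-0.07, 0.01, 0, 0, 0, -0.9], [-0.07, 0.01, 0, 0, 0, -0.8], [0, 0, 0, 0, 0, 0], [0, 0, 0, 0, 0, 0]],
  ],
)

```text
clock: 10.0
position: [0.6022, 0.1478, 0.5007]
ee_rot: [0.997, -0.078, 0.01, -0.0]
ft_force: [-0.0, 0.6, 0.1]
grip_width: 1.003
```

```bash
python3 -c "
from h import *
st();snap('wrist','w5');snap('scene','s5',(160,120,420,310),3)"
```

```text
t 10.0 p [0.6022 0.1478 0.5007] yaw -8.93 z [ 0.02   -0.0009 -0.9998] F [-0.0436  0.6308  0.0645] g 1.003 j [ 0.1823  0.3561 -0.6745  1.2946  0.2293  1.547  -0.6184]
```

View pics/w5.png

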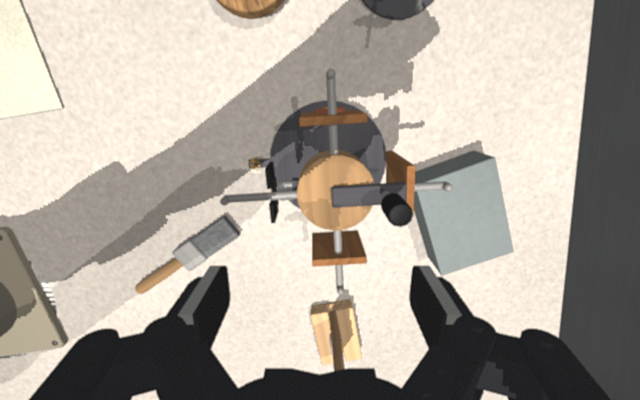

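View pics/s5.png

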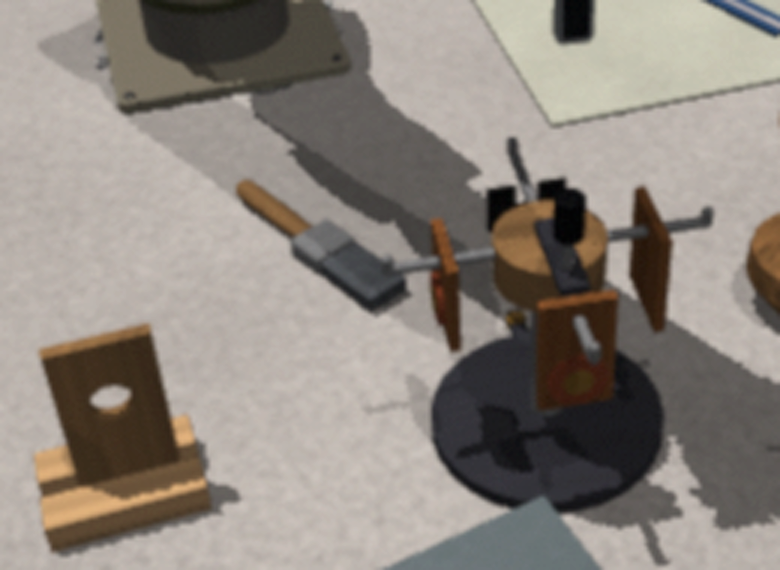

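```bash
python3 - <<'E'
from h import *
k,im=pickle.load(open("pics/w5.pkl","rb"))
im=im[60:310,200:470]; cv2.imwrite("pics/z5.png",cv2.convertScaleAbs(cv2.resize(im,None,fx=2.4*1.2,fy=2.4,interpolation=cv2.INTER_CUBIC) if 0 else cv2.resize(im,None,fx=2.4,fy=2.4,interpolation=cv2.INTER_CUBIC),alpha=1.3))
E
```

```text
(no output)
```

View pics/z5.png

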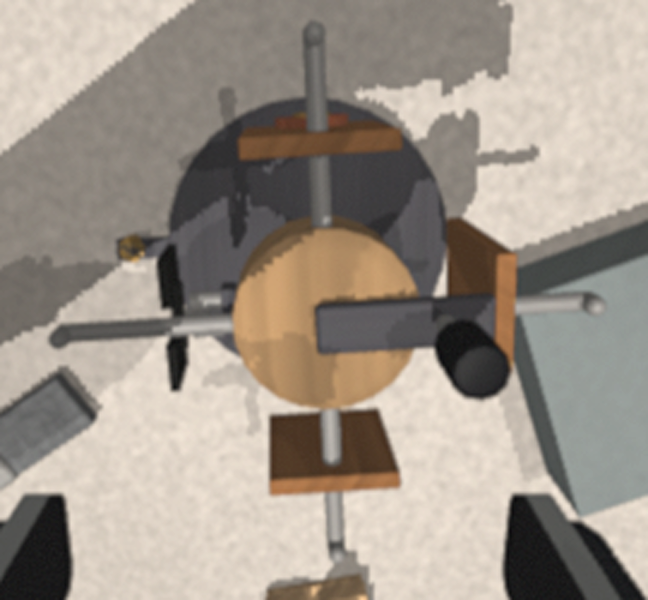

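```bash
python3 - <<'E'
from h import *
W5=pickle.load(open("pics/w5.pkl","rb"))[0]
w=[("pointer",(128,248)),("tip",(62,335)),("knobtop",(481,372)),("h-",(314,33)),("ho",(595,304)),("h+",(336,546))]
o5=[(W5,n,(200+u/2.4-.3,60+v/2.4-.3)) for n,(u,v) in w]
for pre in ("free","axisfix"):
    p,r=fit(o5,(0,1,2,3) if pre=="free" else (2,3),p0=(.6232,.141,3.03,0.)); print(pre,p,np.degrees(p[3]));print(r.round(2).tolist())
# pure geometry: rotor absolute from first-fit phi
p,r=fit(o5,(0,1,3),p0=(.6232,.141,3.0286,0.));print(p,np.degrees(p[3]))
# joint: pad face
for uv in [(160,270),(175,385)]: print(toz(W5,(200+uv[0]/2.4,60+uv[1]/2.4),.172))
ks,_=pickle.load(open("pics/s5.pkl","rb"))
s=lambda u,v:(160+u/3-.33,120+v/3-.33)
os=[(ks,"tip",s(513,148)),(ks,"pointer",s(515,320)),(ks,"h-",s(707,215)),(ks,"h+",s(391,263)),(ks,"ho",s(592,350)),(ks,"knob",s(568,217))]
p,r=fit(os,p0=(.6232,.141,3.03,0.)); print("scene",p,np.degrees(p[3]));print(r.round(2).tolist())
p,r=fit(os+o5,p0=(.6232,.141,3.03,0.)); print("both",p,np.degrees(p[3]));print(r.round(2).tolist())
E
```

```text
free [0.6227 0.1415 3.0218 0.0206] 1.1817292915764357
[[1.7, -0.09], [-1.02, 0.37], [0.17, -0.24], [0.3, -0.64], [-0.53, -0.01], [0.1, 1.72]]
axisfix [0.6232 0.141  3.0175 0.0262] 1.4996854968445241
[[2.06, -0.09], [-0.39, 0.95], [0.84, 0.24], [0.77, -0.05], [-0.02, 0.31], [0.73, 2.08]]
[0.6227 0.1416 3.0286 0.0137] 0.7830361655586515
[0.5599 0.1708 0.172 ]
[0.5559 0.1213 0.172 ]
scene [0.6268 0.1399 3.0263 0.0117] 0.6719861486152707
[[-0.06, -1.41], [-0.04, -0.25], [0.3, -0.04], [-1.76, -0.28], [0.44, 0.35], [0.22, 0.75]]
both [0.623  0.1414 3.0236 0.018 ] 1.032702219909284
[[-0.12, -2.49], [0.19, -1.42], [0.15, -1.42], [-1.46, -1.51], [0.69, -1.26], [0.37, -0.65], [1.93, 0.1], [-0.7, 0.36], [0.57, -0.12], [0.76, -0.55], [-0.22, 0.14], [0.32, 1.78]]
```

```bash
python3 -c "
from h import *
plan((.592,-.13,.42),0,12)"
```

```text
[[[0.05,0.46,0.13,0.0,-0.02,-0.15],[0.05,0.46,0.13,0.0,-0.02,-0.15],[0.04,0.46,0.13,0.0,-0.02,-0.15],[0.03,0.46,0.14,0.0,-0.02,-0.15],[0.03,0.46,0.13,0.0,-0.02,-0.15],[0.02,0.46,0.14,0.0,-0.02,-0.15],[0.02,0.46,0.13,0.0,-0.02,-0.15],[0.01,0.47,0.14,0.0,-0.02,-0.15],[0.01,0.47,0.13,0.0,-0.02,-0.15],[0.0,0.46,0.14,0.0,-0.02,-0.14],[-0.01,0.47,0.13,0.0,-0.01,-0.15],[-0.01,0.46,0.14,-0.01,-0.02,-0.14]]]
end [ 0.5918 -0.1299  0.4199] max [0.05 0.47 0.14 0.01 0.02 0.15]
```

Request:
servo_tool(
  motion=[
    [[0.05, 0.46, 0.13, 0, -0.02, -0.15], [0.05, 0.46, 0.13, 0, -0.02, -0.15], [0.04, 0.46, 0.13, 0, -0.02, -0.15], [0.03, 0.46, 0.13, 0, -0.02, -0.15], [0.03, 0.46, 0.13, 0, -0.02, -0.15], [0.02, 0.46, 0.13, 0, -0.02, -0.15], [0.02, 0.46, 0.13, 0, -0.02, -0.15], [0.01, 0.46, 0.13, 0, -0.02, -0.15], [0.01, 0.46, 0.13, 0, -0.02, -0.15], [0, 0.46, 0.13, 0, -0.02, -0.15], [0, 0.4, 0.13, 0, -0.02, -0.15], [0, 0, 0, 0, 0, 0]],
  ],
)

```text
clock: 11.3
position: [0.5929, -0.112, 0.426]
ee_rot: [1.0, -0.01, -0.0, -0.001]
ft_force: [-0.3, -0.6, -0.2]
grip_width: 1.003
```

```bash
python3 -c "
from h import *
st();snap('wrist','w6',al=1.2)"
```

```text
t 11.3 p [ 0.5929 -0.112   0.426 ] yaw -1.14 z [-0.0002  0.0022 -1.    ] F [-0.2897 -0.6173 -0.1558] g 1.003 j [ 0.5688  0.3291 -0.5786  1.465   0.178   1.401  -0.0352]
```

View pics/w6.png

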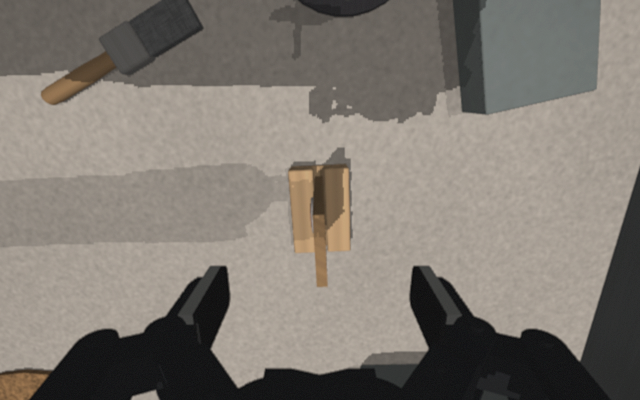

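```bash
python3 - <<'E'
from h import *
k,im=pickle.load(open("pics/w6.pkl","rb"))
im=im[150:300,270:370]; cv2.imwrite("pics/z6.png",cv2.convertScaleAbs(cv2.resize(im,None,fx=4,fy=4,interpolation=cv2.INTER_CUBIC),alpha=1.3))
E
```

```text
(no output)
```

View pics/z6.png

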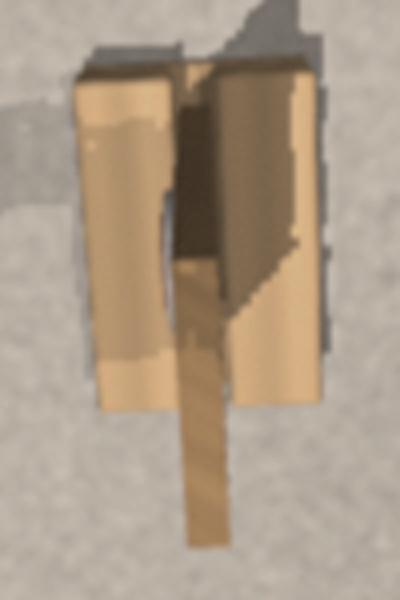

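```bash
python3 - <<'E'
from h import *
k,im=pickle.load(open("pics/w6.pkl","rb"))
P=[toz(k,(270+u/4-.4,150+v/4-.4),.146)[:2] for u,v in [(175,260),(218,258),(230,545),(187,547)]]
print(np.array(P)); c=np.mean(P,0); d=(P[0]+P[1]-P[2]-P[3])/2; print(c,np.hypot(*d),np.degrees(np.arctan2(d[1],d[0]))-90, "thick",P[1]-P[0],P[2]-P[3])
S=[toz(k,(270+u/4-.4,150+v/4-.4),.026)[:2] for u,v in [(78,80),(308,72),(322,402),(98,409)]]
print("stand",np.array(S),np.mean(S,0))
E
```

```text
[[ 0.5868 -0.1208]
 [ 0.5959 -0.1206]
 [ 0.5976 -0.1907]
 [ 0.5877 -0.191 ]]
[ 0.592  -0.1558] 0.07017345578161714 1.08994751019263 thick [0.0091 0.0003] [0.0099 0.0003]
stand [[ 0.556  -0.1079]
 [ 0.6245 -0.1068]
 [ 0.6299 -0.2158]
 [ 0.557  -0.2169]] [ 0.5919 -0.1619]
```

```bash
python3 -c "
from h import *
a=plan((.592,-.156,.36),np.radians(1.1),4)
plan((.592,-.156,.289),np.radians(1.1),5,a)"
```

```text
[[[0.0,0.23,0.33,-0.01,0.0,-0.11],[0.0,0.23,0.33,-0.01,0.0,-0.11],[-0.01,0.23,0.33,-0.01,0.0,-0.11],[-0.01,0.23,0.34,-0.01,-0.01,-0.1]]]
end [ 0.592 -0.156  0.36 ] max [0.01 0.23 0.34 0.01 0.01 0.11]
[[[0.0,0.0,0.28,0.0,0.0,0.0],[0.0,0.0,0.28,0.0,0.0,0.0],[0.0,0.0,0.29,0.0,0.0,0.0],[0.0,0.0,0.28,0.0,0.0,0.0],[0.0,0.0,0.29,0.0,0.0,0.0]]]
end [ 0.5919 -0.156   0.289 ] max [0.   0.   0.29 0.   0.   0.  ]
```

Request:
servo_tool(
  motion=[
    [[0, 0.23, 0.33, 0, 0, -0.11], [0, 0.23, 0.33, 0, 0, -0.11], [0, 0.23, 0.33, 0, 0, -0.11], [-0.01, 0.23, 0.34, 0, 0, -0.11], [0, 0, 0.25, 0, 0, 0], [0, 0, 0, 0, 0, 0], [0, 0, 0, 0, 0, 0]],
  ],
)

```text
clock: 12.05
position: [0.5944, -0.1501, 0.3456]
ee_rot: [1.0, 0.013, 0.002, -0.003]
ft_force: [0.2, 0.3, 1.0]
grip_width: 0.997
```

```bash
python3 -c "
from h import *
st();snap('wrist','w7',al=1.2);plan((.592,-.156,.289),np.radians(1.1),4)"
```

```text
t 12.05 p [ 0.5944 -0.1501  0.3456] yaw 1.48 z [ 0.0043  0.0062 -1.    ] F [0.1707 0.2628 1.049 ] g 0.997 j [ 0.6125  0.3983 -0.5585  1.5495  0.2112  1.2523  0.0496]
[[[-0.01,0.03,0.28,-0.02,-0.01,0.02],[-0.02,0.03,0.28,-0.02,-0.01,0.02],[-0.01,0.03,0.29,-0.02,-0.02,0.02],[-0.01,0.04,0.28,-0.01,-0.01,0.02]]]
end [ 0.5922 -0.1562  0.2892] max [0.02 0.04 0.29 0.02 0.02 0.02]
```

View pics/w7.png

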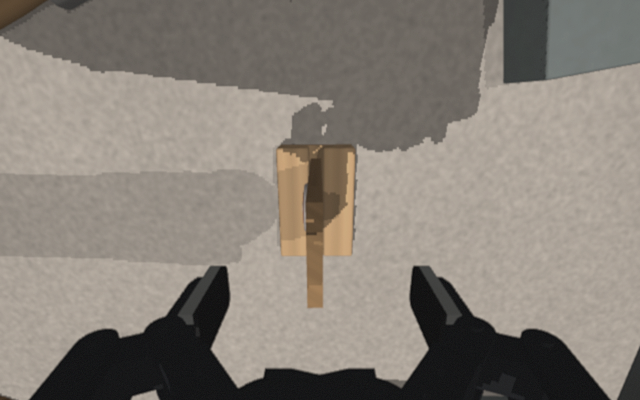

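The board top edge lies between the fingers, at columns 308–322 with image centre 320. That agrees with the arm's 2 mm +x offset, so I'll descend with the correction.

Request:
servo_tool(
  motion=[
    [[-0.02, 0.03, 0.28, -0.02, -0.02, 0.02], [-0.02, 0.03, 0.28, -0.02, -0.02, 0.02], [-0.01, 0.03, 0.28, -0.02, -0.02, 0.02], [-0.01, 0.03, 0.28, -0.02, -0.01, 0.02], [0, 0, 0, 0, 0, 0], [0, 0, 0, 0, 0, 0]],
  ],
)

```text
clock: 12.7
position: [0.5916, -0.1548, 0.2854]
ee_rot: [1.0, 0.01, -0.001, 0.001]
ft_force: [-0.0, -0.4, 0.6]
grip_width: 0.998
```

```bash
python3 -c "
from h import *
st();plan((.592,-.156,.289),np.radians(1.1),2)"
```

```text
t 12.7 p [ 0.5916 -0.1548  0.2854] yaw 1.15 z [-0.001  -0.0014 -1.    ] F [-0.0116 -0.371   0.6019] g 0.998 j [ 0.6054  0.4494 -0.5406  1.615   0.2494  1.1472  0.0253]
[[[0.0,0.01,-0.04,0.01,0.01,0.01],[0.01,0.01,-0.03,0.01,0.0,0.0]]]
end [ 0.5922 -0.1558  0.2889] max [0.01 0.01 0.04 0.01 0.01 0.01]
```

Request:
servo_tool(
  motion=[
    [[0, 0.01, -0.04, 0, 0, 0], [0, 0.01, -0.04, 0, 0, 0], [0, 0, 0, 0, 0, 0], [0, 0, 0, 0, 0, 0], [0, 0, 0, 0, 0, 0], [0, 0, 0, 0, 0, 0], [0, 0, 0, 0, 0, 0], [0, 0, 0, 0, 0, 0], [0, 0, 0, 0, 0, 0]],
  ],
  jaw=255,
  force=40,
)

```text
clock: 13.6
position: [0.5923, -0.1559, 0.2919]
ee_rot: [1.0, 0.01, 0.001, 0.001]
ft_force: [0.1, -0.1, -0.3]
grip_width: 0.107
```

```bash
python3 -c "
from h import *
st();snap('wrist','w8',al=1.2)"
```

```text
t 13.6 p [ 0.5923 -0.1559  0.2919] yaw 1.15 z [ 0.0021 -0.0023 -1.    ] F [ 0.1208 -0.1365 -0.3364] g 0.107 j [ 0.6076  0.4437 -0.5417  1.608   0.2465  1.156   0.0292]
```

View pics/w8.png

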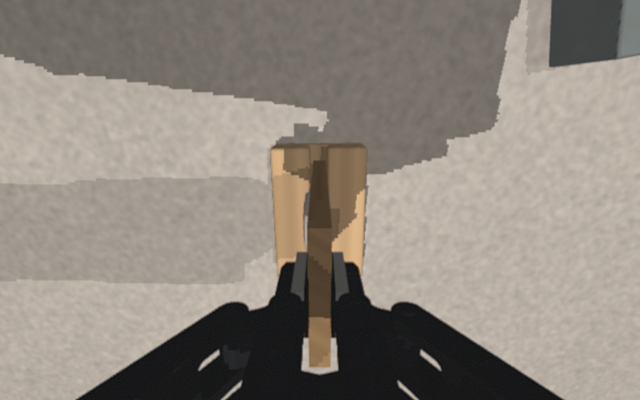

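The board is gripped (opening about 9 mm). Next is a straight lift out of the slot.

Request:
servo_tool(
  motion=[
    [[0, 0, -0.1, 0, 0, 0], [0, 0, -0.2, 0, 0, 0], [0, 0, -0.25, 0, 0, 0], [0, 0, -0.25, 0, 0, 0], [0, 0, -0.3, 0, 0, 0], [0, 0, -0.3, 0, 0, 0], [0, 0, -0.3, 0, 0, 0], [0, 0, -0.2, 0, 0, 0], [0, 0, 0, 0, 0, 0]],
  ],
)

```text
clock: 14.55
position: [0.5922, -0.1553, 0.3983]
ee_rot: [1.0, 0.01, 0.003, 0.002]
ft_force: [0.8, -0.2, -1.4]
grip_width: 0.108
```

```bash
python3 -c "
from h import *
st();a=plan((.455,.02,.385),np.radians(-2),12);plan((.462,.157,.376),np.radians(-5.7),9,a)"
```

```text
t 14.55 p [ 0.5922 -0.1553  0.3983] yaw 1.17 z [ 0.0058 -0.0032 -1.    ] F [ 0.7689 -0.2126 -1.4204] g 0.108 j [ 0.6202  0.3582 -0.5608  1.4857  0.1952  1.3469  0.0662]
[[[-0.22,-0.3,0.02,0.0,-0.01,0.05],[-0.22,-0.3,0.02,0.0,-0.01,0.05],[-0.23,-0.29,0.02,0.0,0.0,0.05],[-0.23,-0.29,0.02,0.0,-0.01,0.05],[-0.23,-0.29,0.02,0.0,0.0,0.05],[-0.23,-0.29,0.02,0.01,-0.01,0.05],[-0.23,-0.29,0.02,0.0,0.0,0.06],[-0.23,-0.29,0.02,0.01,-0.01,0.05],[-0.23,-0.29,0.02,0.0,0.0,0.06],[-0.23,-0.29,0.02,0.01,-0.01,0.05],[-0.24,-0.29,0.02,0.0,0.0,0.06],[-0.24,-0.28,0.03,0.01,-0.01,0.05]]]
end [0.4549 0.0198 0.385 ] max [0.24 0.3  0.03 0.01 0.01 0.06]
[[[0.01,-0.31,0.02,0.0,0.0,0.08],[0.0,-0.3,0.02,0.0,0.0,0.08],[0.0,-0.31,0.02,0.0,0.0,0.08],[0.0,-0.3,0.02,0.0,0.0,0.08],[0.0,-0.31,0.02,0.0,0.0,0.08],[-0.01,-0.3,0.02,0.0,0.0,0.09],[-0.01,-0.31,0.02,0.0,0.0,0.08],[-0.01,-0.3,0.02,0.0,0.0,0.09],[-0.01,-0.31,0.02,0.0,0.0,0.08]]]
end [0.4621 0.1572 0.376 ] max [0.01 0.31 0.02 0.   0.   0.09]
```

Request:
servo_tool(
  motion=[
    [[-0.22, -0.3, 0.02, 0, -0.01, 0.05], [-0.22, -0.3, 0.02, 0, -0.01, 0.05], [-0.23, -0.29, 0.02, 0, 0, 0.05], [-0.23, -0.29, 0.02, 0, -0.01, 0.05], [-0.23, -0.29, 0.02, 0, 0, 0.05], [-0.23, -0.29, 0.02, 0, -0.01, 0.05], [-0.23, -0.29, 0.02, 0, 0, 0.05], [-0.23, -0.29, 0.02, 0, -0.01, 0.05], [-0.23, -0.29, 0.02, 0, 0, 0.05], [-0.23, -0.29, 0.02, 0, 0, 0.05], [-0.24, -0.29, 0.02, 0, 0, 0.05], [-0.2, -0.28, 0.02, 0, 0, 0.05]],
  ],
)

```text
clock: 15.75
position: [0.4505, 0.025, 0.3813]
ee_rot: [1.0, -0.019, -0.002, 0.002]
ft_force: [-0.1, 0.1, -2.3]
grip_width: 0.107
```

```bash
python3 -c "
from h import *
st();plan((.458,.157,.376),np.radians(-5.7),8)"
```

```text
t 15.75 p [0.4505 0.025  0.3813] yaw -2.18 z [-0.0038 -0.0033 -1.    ] F [-0.067   0.0874 -2.2962] g 0.107 j [ 0.5518 -0.0014 -0.6977  1.8955  0.0019  1.2513 -0.1845]
[[[0.01,-0.33,0.01,0.01,0.01,0.09],[0.0,-0.33,0.01,0.0,0.0,0.09],[0.0,-0.33,0.01,0.01,0.01,0.09],[0.0,-0.33,0.01,0.0,0.0,0.09],[0.0,-0.33,0.01,0.01,0.01,0.09],[-0.01,-0.33,0.02,0.0,0.0,0.08],[-0.01,-0.33,0.02,0.01,0.01,0.09],[-0.01,-0.33,0.01,0.0,0.0,0.08]]]
end [0.4581 0.1568 0.376 ] max [0.01 0.33 0.02 0.01 0.01 0.09]
```

Request:
servo_tool(
  motion=[
    [[0, -0.33, 0.01, 0, 0, 0.09], [0, -0.33, 0.01, 0, 0, 0.09], [0, -0.33, 0.01, 0.01, 0, 0.09], [0, -0.33, 0.01, 0, 0, 0.09], [0, -0.33, 0.01, 0.01, 0, 0.09], [0, -0.33, 0.01, 0, 0, 0.09], [0, -0.33, 0.01, 0.01, 0, 0.09], [-0.01, -0.25, 0.01, 0, 0, 0.09], [0, 0, 0, 0, 0, 0], [0, 0, 0, 0, 0, 0]],
  ],
)

```text
clock: 16.75
position: [0.4534, 0.1632, 0.376]
ee_rot: [0.999, -0.051, -0.002, 0.001]
ft_force: [0.1, -1.0, -1.1]
grip_width: 0.108
```

```bash
python3 -c "
from h import *
st();snap('wrist','w9',al=1.3);snap('scene','s9',(220,120,400,290),3.4);snap('top','t9',(240,130,370,270),4)"
```

```text
t 16.75 p [0.4534 0.1632 0.376 ] yaw -5.8 z [-0.0037 -0.0021 -1.    ] F [ 0.1162 -0.969  -1.0982] g 0.108 j [ 0.3665  0.1033 -0.8409  1.8287  0.0814  1.2491 -0.5991]
```

View pics/w9.png

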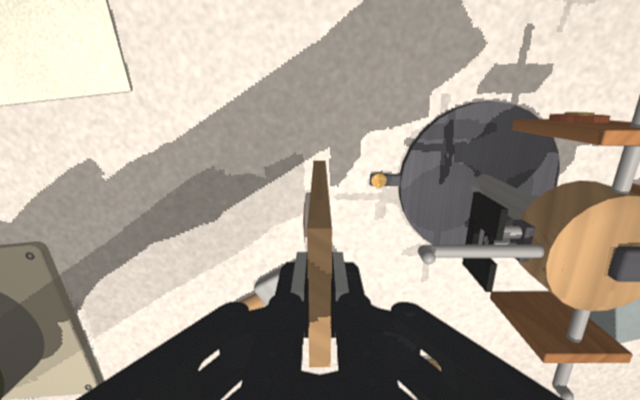

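View pics/s9.png

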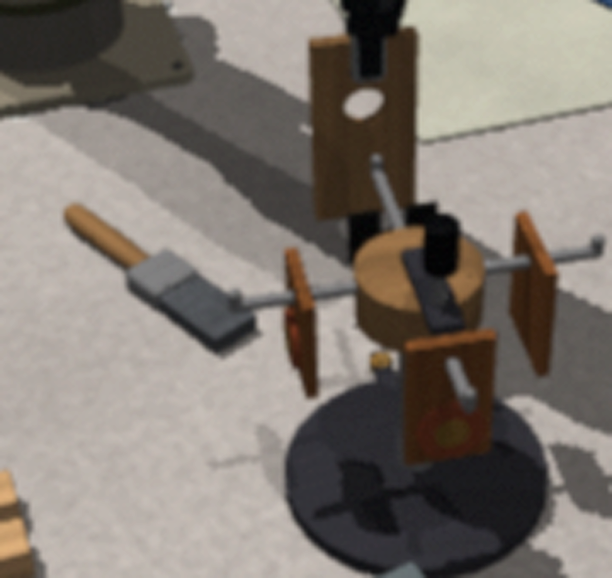

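View pics/t9.png

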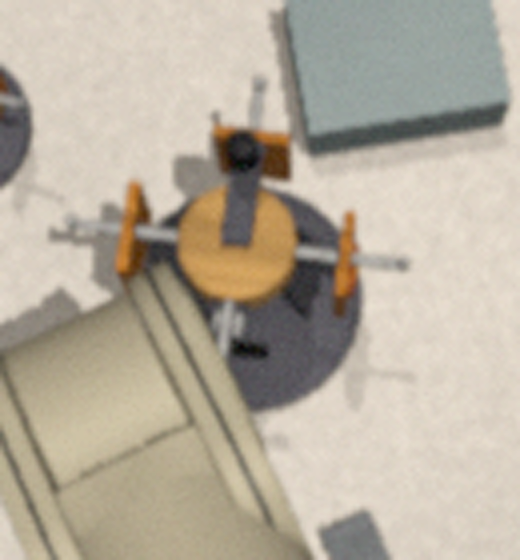

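```bash
python3 - <<'E'
from h import *
k,im=pickle.load(open("pics/w9.pkl","rb"))
im=im[90:310,360:640]; cv2.imwrite("pics/z9.png",cv2.convertScaleAbs(cv2.resize(im,None,fx=2.7,fy=2.7,interpolation=cv2.INTER_CUBIC),alpha=1.2))
E
```

```text
(no output)
```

View pics/z9.png

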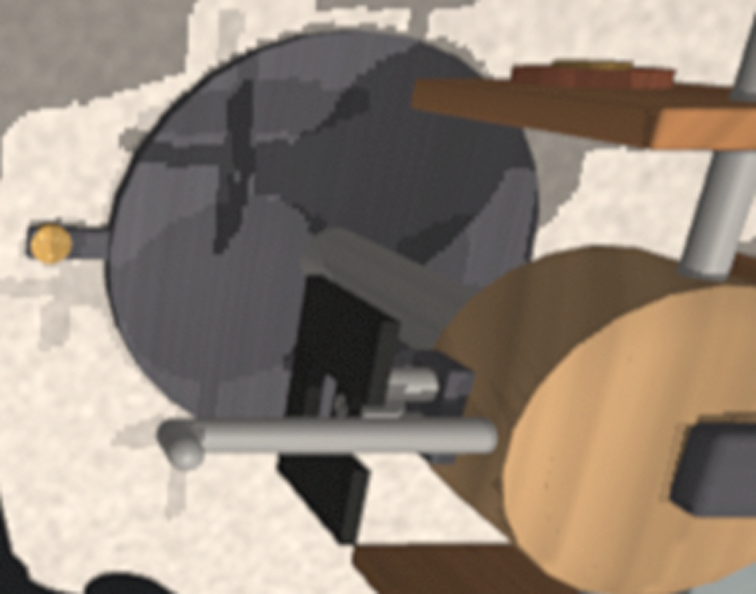

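```bash
python3 - <<'E'
from h import *
k,im=pickle.load(open("pics/w9.pkl","rb"))
g=lambda u,v,z:toz(k,(360+u/2.7-.3,90+v/2.7-.3),z)
B=g(52,243,.008); print("brass",B)
t=g(185,450,.180); a0=g(180,434,.170);a1=g(490,436,.170); print("tip",t,"arm",a0,a1)
d=a1-a0; print("arm dir deg",np.degrees(np.arctan2(d[1],d[0])))
for ax in (AX,np.array([.6228,.1413])):
    v=B[:2]-ax; w=t[:2]-ax; print("pointer ang",np.degrees(np.arctan2(v[1],v[0])),np.hypot(*v),"tip ang",np.degrees(np.arctan2(w[1],w[0])),np.hypot(*w))
h=np.array([-.9951,.0995])
for uv,z in [((383,322),.172),((345,545),.172),((310,275),.136),((279,465),.136)]:
    q=g(*uv,z); r=q[:2]-AX; print("pad",q,"along",r@h,"lat",r@np.array([h[1],-h[0]]))
E
```

```text
brass [0.5161 0.1542 0.008 ]
tip [0.5151 0.1522 0.18  ] arm [0.5171 0.1507 0.17  ] [0.5878 0.1432 0.17  ]
arm dir deg -6.083205622564207
pointer ang 172.9939814577775 0.1078573156394971 tip ang 174.0781239277179 0.10869610355285825
pointer ang 173.1267727834744 0.10742399873364242 tip ang 174.21419867015388 0.10826759179503047
pad [0.56   0.1746 0.172 ] along 0.06624699493558235 lat 0.027182148106779616
pad [0.5557 0.1184 0.172 ] along 0.0648877448216499 lat -0.029172443518101145
pad [0.5607 0.1744 0.136 ] along 0.06548581794165018 lat 0.02704872302246858
pad [0.5553 0.1198 0.136 ] along 0.06545698361702354 lat -0.027871855964289108
```

```bash
python3 - <<'E'
from h import *
k,im=pickle.load(open("pics/s9.pkl","rb"))
o,Q=st()
p=np.array(o["position"])
f=lambda q:(proj(k,q)-[220,120])*3.4
h=p+[0,0,-.1979]; print("hole pred",f(h), f(h+[.005,0,0]), "top corners", [f(h+Q@[x,y,-.052]) for x in(.005,) for y in (-.035,.035)])
print("tip pred",f([.5153,.1523,.178]))
plan((.623-.9945*.165,.1412+.1045*.165,.3725),np.radians(-6),2)
E
```

```text
t 16.9 p [0.4537 0.1626 0.3761] yaw -5.88 z [-0.0034 -0.0023 -1.    ] F [ 0.4662 -0.5282 -0.0145] g 0.112 j [ 0.3673  0.1031 -0.8405  1.8287  0.0815  1.2491 -0.5993]
hole pred [360.7462 103.0913] [363.1364 107.0951] top corners [array([415.5691,  32.2795]), array([307.9227,  45.5566])]
tip pred [375.9054 157.866 ]
[[[0.06,0.04,0.04,0.02,0.02,0.01],[0.05,0.03,0.03,0.01,0.02,0.01]]]
end [0.4588 0.1586 0.3726] max [0.06 0.04 0.04 0.02 0.02 0.01]
```

```bash
python3 - <<'E'
from h import *
k,im=pickle.load(open("pics/sA.pkl","rb"))
f=lambda q:(proj(k,q)).round(1)
y=np.radians(1.1);X=np.array([np.cos(y),np.sin(y),0]);Y=np.array([-np.sin(y),np.cos(y),0]);c=np.array([.592,-.156,.146])
print("A top",[f(c+X*a+Y*b) for a,b in[(.005,-.035),(.005,.035),(-.005,-.035),(-.005,.035)]],"hole",f(c+X*.005-[0,0,.052]))
a=cv2.resize(im[215:305,165:235],None,fx=8,fy=8,interpolation=cv2.INTER_CUBIC)[:600]
k,im=pickle.load(open("pics/s9.pkl","rb"))
b=cv2.resize(im[115:190,300:350],None,fx=8,fy=8,interpolation=cv2.INTER_CUBIC)[:600]
cv2.imwrite("pics/zc.png",cv2.convertScaleAbs(np.hstack([a[:,:400],b[:,:400]]),alpha=1.6))
E
```

```text
A top [array([172.6, 238.9]), array([209.7, 230.2]), array([172.1, 235.4]), array([208.9, 226.9])] hole [196.4 253.5]
```

View pics/zc.png

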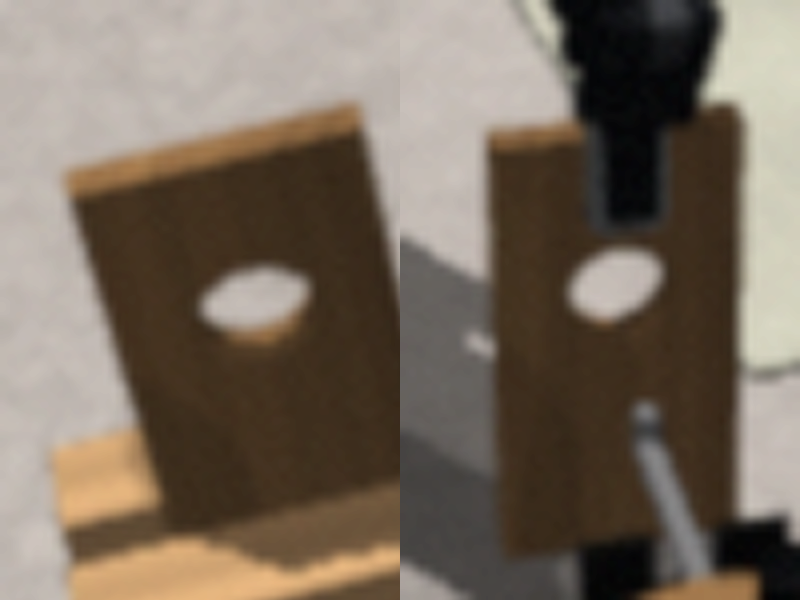

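The held board and the hook tip both match the predictions to within 1 px in the scene view. The pad face measures about 65.5 mm from the axis. I'll align to the hook line and slide in.

Request:
servo_tool(
  motion=[
    [[0.06, 0.04, 0.04, 0.02, 0.02, 0.01], [0.05, 0.03, 0.03, 0.02, 0.02, 0.01], [0, 0, 0, 0, 0, 0], [0, 0, 0, 0, 0, 0]],
  ],
)

```text
clock: 17.3
position: [0.4596, 0.1563, 0.3722]
ee_rot: [0.999, -0.054, 0.001, -0.0]
ft_force: [0.5, -0.2, -0.6]
grip_width: 0.106
```

```bash
cat >>h.py <<'E'
H=np.array([-.9945,.1045]); LA=np.array([.623,.1412])
def hp(r,z): return np.r_[LA+H*r,z]
def where():
    o,Q=st(); d=np.array(o["position"])[:2]-LA; print("r",(d@H).round(4),"lat",(d@np.array([H[1],-H[0]])).round(4),"hole z",(o["position"][2]-.1979).round(4),"F along H",(np.array(o["ft_force"])[:2]@H).round(2)); return o,Q
E
python3 -c "
from h import *
where();plan(hp(.118,.372),np.radians(-6),7)"
```

```text
t 17.3 p [0.4596 0.1563 0.3722] yaw -6.17 z [ 0.0011  0.0002 -1.    ] F [ 0.49   -0.2344 -0.5777] g 0.106 j [ 0.3732  0.1136 -0.8335  1.8281  0.0892  1.2372 -0.5939]
r 0.1641 lat -0.0021 hole z 0.1743 F along H -0.51
[[[0.13,-0.01,0.0,0.0,0.0,0.0],[0.13,-0.01,0.0,0.0,0.0,-0.01],[0.13,0.0,0.0,0.0,0.0,0.0],[0.13,-0.01,0.0,0.0,0.0,-0.01],[0.13,0.0,0.0,0.0,0.0,0.0],[0.14,-0.01,0.0,0.0,-0.01,-0.01],[0.13,0.0,0.01,0.0,0.0,0.0]]]
end [0.5055 0.1534 0.3718] max [0.14 0.01 0.01 0.   0.01 0.01]
```

Request:
servo_tool(
  motion=[
    [[0.12, -0.02, 0, 0, 0, 0], [0.13, -0.02, 0, 0, 0, 0], [0.13, 0, 0, 0, 0, 0], [0.13, 0, 0, 0, 0, 0], [0.13, 0, 0, 0, 0, 0], [0.12, 0, 0, 0, 0, 0], [0, 0, 0, 0, 0, 0], [0, 0, 0, 0, 0, 0]],
  ],
)

```text
clock: 18.1
position: [0.5018, 0.1538, 0.372]
ee_rot: [0.999, -0.054, 0.0, -0.0]
ft_force: [0.1, -0.2, -1.5]
grip_width: 0.11
```

```bash
python3 -c "
from h import *
where();plan(hp(.086,.372),np.radians(-6),8);snap('scene','s10',(290,110,370,180),8);snap('wrist','w10',al=1.3)"
```

```text
t 18.1 p [0.5018 0.1538 0.372 ] yaw -6.2 z [ 0.0005  0.0009 -1.    ] F [ 0.081  -0.1763 -1.4591] g 0.11 j [ 0.3429  0.2192 -0.8143  1.7357  0.1664  1.2573 -0.6191]
r 0.1219 lat -0.0002 hole z 0.1741 F along H -0.1
[[[0.09,0.0,0.0,0.0,0.0,-0.01],[0.09,0.0,0.0,0.0,0.0,0.0],[0.09,0.0,0.0,0.0,0.0,-0.01],[0.09,0.0,0.0,0.0,0.0,0.0],[0.09,0.0,0.0,0.0,0.0,-0.01],[0.09,0.0,0.0,0.0,0.0,0.0],[0.09,0.0,0.0,-0.01,0.0,-0.01],[0.09,0.0,0.0,0.0,0.0,0.0]]]
end [0.5376 0.15   0.372 ] max [0.09 0.   0.   0.01 0.   0.01]
```

View pics/s10.png

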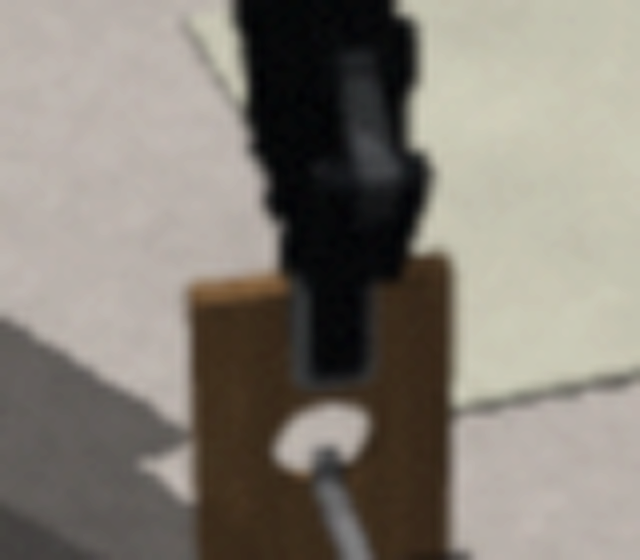

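View pics/w10.png

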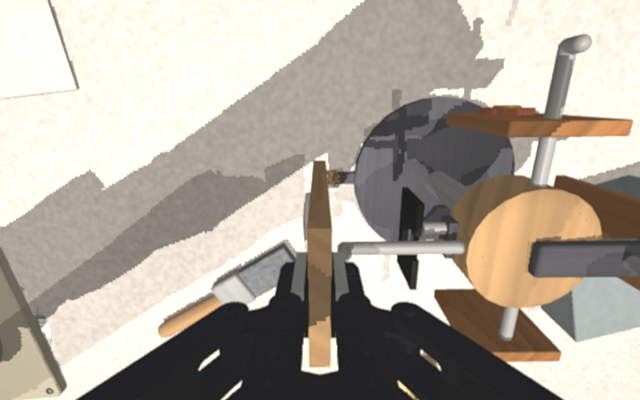

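The hook tip at scene zoom (325,455) is inside the hole outline and laterally centred. I'll slide on.

Request:
servo_tool(
  motion=[
    [[0.08, 0, 0, 0, 0, 0], [0.09, 0, 0, 0, 0, 0], [0.09, 0, 0, 0, 0, 0], [0.08, 0, 0, 0, 0, 0], [0, 0, 0, 0, 0, 0]],
  ],
)

```text
clock: 18.7
position: [0.5198, 0.1517, 0.3723]
ee_rot: [0.999, -0.054, 0.001, -0.0]
ft_force: [0.4, 0.5, -1.3]
grip_width: 0.111
```

```bash
python3 -c "
from h import *
where();plan(hp(.086,.372),np.radians(-6),5);snap('scene','s11',(290,110,370,180),8)"
```

```text
t 18.7 p [0.5198 0.1517 0.3723] yaw -6.21 z [ 0.0016  0.     -1.    ] F [ 0.4476  0.5286 -1.3264] g 0.111 j [ 0.3295  0.2597 -0.8034  1.695   0.1955  1.2682 -0.6238]
r 0.1038 lat -0.0004 hole z 0.1744 F along H -0.39
[[[0.07,0.0,0.0,0.0,0.0,-0.01],[0.07,0.0,0.0,0.0,0.0,-0.01],[0.07,0.0,0.0,0.0,-0.01,-0.01],[0.07,0.0,0.0,0.0,0.0,-0.01],[0.08,-0.01,0.01,0.0,-0.01,0.0]]]
end [0.5377 0.1503 0.3719] max [0.08 0.01 0.01 0.   0.01 0.01]
```

View pics/s11.png

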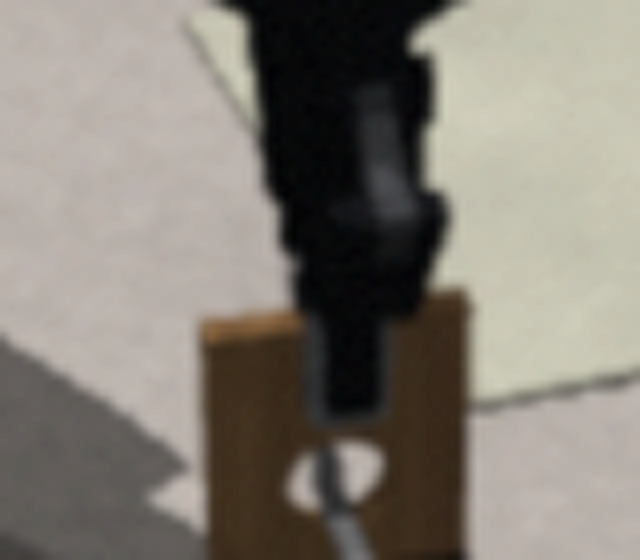

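The tip has passed through the hole with no contact force. I'll go further in, then lower.

Request:
servo_tool(
  motion=[
    [[0.08, 0, 0, 0, 0, 0], [0.08, 0, 0, 0, 0, 0], [0.07, 0, 0, 0, 0, 0], [0.06, 0, 0, 0, 0, 0], [0, 0, 0.06, 0, 0, 0], [0, 0, 0.06, 0, 0, 0], [0, 0, 0.06, 0, 0, 0], [0, 0, 0, 0, 0, 0]],
  ],
)

```text
clock: 19.55
position: [0.535, 0.1502, 0.3622]
ee_rot: [0.999, -0.054, 0.0, 0.0]
ft_force: [-0.5, 1.3, -0.7]
grip_width: 0.108
```

```bash
python3 -c "
from h import *
where();"
```

```text
t 19.55 p [0.535  0.1502 0.3622] yaw -6.18 z [ 0.0008 -0.     -1.    ] F [-0.5222  1.3047 -0.7291] g 0.108 j [ 0.3147  0.3028 -0.7918  1.6722  0.2252  1.2601 -0.6315]
r 0.0884 lat -0.0003 hole z 0.1643 F along H 0.66
```

Request:
servo_tool(
  motion=[
    [[0, 0, 0.02, 0, 0, 0], [0, 0, 0.02, 0, 0, 0], [0, 0, 0.02, 0, 0, 0], [0, 0, 0, 0, 0, 0]],
  ],
)

```text
clock: 19.95
position: [0.5348, 0.1503, 0.359]
ee_rot: [0.999, -0.054, 0.0, 0.0]
ft_force: [-0.4, -0.6, -0.7]
grip_width: 0.107
```

```bash
python3 -c "
from h import *
where();"
```

```text
t 19.95 p [0.5348 0.1503 0.359 ] yaw -6.17 z [ 0.0008 -0.0002 -1.    ] F [-0.4169 -0.627  -0.6851] g 0.107 j [ 0.3138  0.3052 -0.7913  1.6767  0.2275  1.2541 -0.6332]
r 0.0887 lat -0.0002 hole z 0.1611 F along H 0.35
```

Request:
servo_tool(
  motion=[
    [[0.06, 0, 0, 0, 0, 0], [0.06, 0, 0, 0, 0, 0], [0.06, 0, 0, 0, 0, 0], [0.06, 0, 0, 0, 0, 0], [0.04, 0, 0, 0, 0, 0], [0, 0, 0, 0, 0, 0]],
  ],
)

```text
clock: 20.55
position: [0.5503, 0.1485, 0.3592]
ee_rot: [0.999, -0.054, 0.001, -0.0]
ft_force: [-0.5, -1.0, -1.7]
grip_width: 0.108
```

```bash
python3 -c "
from h import *
where();snap('wrist','w12',al=1.3)"
```

```text
t 20.55 p [0.5503 0.1485 0.3592] yaw -6.2 z [ 0.0013 -0.     -1.    ] F [-0.5274 -0.9632 -1.746 ] g 0.108 j [ 0.302   0.3381 -0.7809  1.6397  0.248   1.265  -0.6337]
r 0.073 lat -0.0004 hole z 0.1613 F along H 0.42
```

View pics/w12.png

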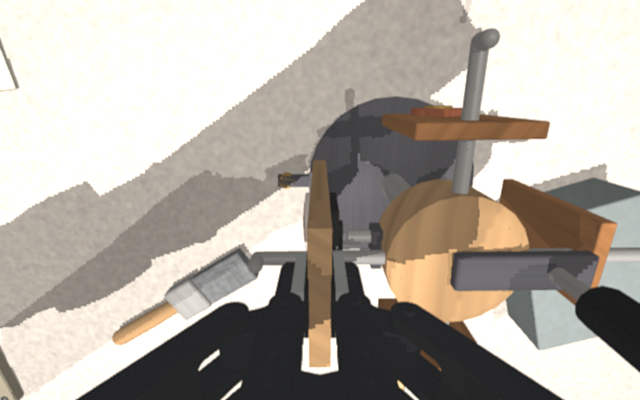

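The hook tip now protrudes outside the board at (255,258), and the pad is just beside the board's inner face. I'll press in 1 mm steps.

Request:
servo_tool(
  motion=[
    [[0.03, 0, 0, 0, 0, 0], [0.03, 0, 0, 0, 0, 0], [0, 0, 0, 0, 0, 0]],
  ],
)

```text
clock: 20.9
position: [0.5529, 0.1484, 0.3591]
ee_rot: [0.999, -0.054, -0.0, 0.0]
ft_force: [-1.7, -0.2, -1.2]
grip_width: 0.113
```

```bash
python3 -c "
from h import *
where()"
```

```text
t 20.9 p [0.5529 0.1484 0.3591] yaw -6.16 z [-0.0001 -0.0002 -1.    ] F [-1.7173 -0.1944 -1.2429] g 0.113 j [ 0.2994  0.3445 -0.7793  1.6328  0.2515  1.2682 -0.6335]
r 0.0704 lat -0.0001 hole z 0.1612 F along H 1.69
```

Request:
servo_tool(
  motion=[
    [[0.02, 0, 0, 0, 0, 0], [0, 0, 0, 0, 0, 0]],
  ],
)

```text
clock: 21.1
position: [0.5535, 0.1485, 0.3589]
ee_rot: [0.999, -0.053, -0.001, 0.0]
ft_force: [-3.1, 0.2, 0.2]
grip_width: 0.111
```

Request:
servo_tool(
  motion=[
    [[0.02, 0, 0, 0, 0, 0], [0, 0, 0, 0, 0, 0]],
  ],
)

```text
clock: 21.3
position: [0.5542, 0.1486, 0.3588]
ee_rot: [0.999, -0.053, -0.001, 0.0]
ft_force: [-3.8, 0.2, 0.4]
grip_width: 0.11
```

```bash
python3 -c "
from h import *
where()"
```

```text
t 21.3 p [0.5542 0.1486 0.3588] yaw -6.1 z [-0.0026 -0.0007 -1.    ] F [-3.8496  0.2049  0.4   ] g 0.11 j [ 0.2974  0.3487 -0.7784  1.6286  0.2533  1.2717 -0.6333]
r 0.0692 lat 0.0002 hole z 0.1609 F along H 3.85
```

Request:
servo_tool(
  motion=[
    [[0.02, 0, 0, 0, 0, 0], [0, 0, 0, 0, 0, 0]],
  ],
)

```text
clock: 21.5
position: [0.5549, 0.1486, 0.3587]
ee_rot: [0.999, -0.053, -0.002, 0.001]
ft_force: [-4.0, -0.4, 0.7]
grip_width: 0.11
```

Request:
servo_tool(
  motion=[
    [[0.015, 0, 0, 0, 0, 0], [0, 0, 0, 0, 0, 0]],
  ],
)

```text
clock: 21.7
position: [0.5553, 0.1487, 0.3586]
ee_rot: [0.999, -0.053, -0.002, 0.001]
ft_force: [-4.3, -0.5, 1.2]
grip_width: 0.106
```

```bash
python3 -c "
from h import *
where()"
```

```text
t 21.7 p [0.5553 0.1487 0.3586] yaw -6.07 z [-0.0049 -0.0011 -1.    ] F [-4.2981 -0.5239  1.1682] g 0.106 j [ 0.2957  0.3524 -0.7776  1.6249  0.2547  1.2748 -0.6332]
r 0.0681 lat 0.0004 hole z 0.1607 F along H 4.22
```

Request:
servo_tool(
  motion=[
    [[0.02, 0, 0, 0, 0.03, 0], [0.01, 0, 0, 0, 0, 0]],
  ],
)

```text
clock: 21.9
position: [0.5562, 0.1488, 0.3585]
ee_rot: [0.999, -0.053, -0.002, 0.001]
ft_force: [-7.2, -0.2, 1.9]
grip_width: 0.11
```

Request:
servo_tool(
  motion=[
    [[0.02, 0, 0, 0, 0.02, 0], [0.01, 0, 0, 0, 0, 0]],
  ],
)

```text
clock: 22.1
position: [0.5567, 0.149, 0.3583]
ee_rot: [0.999, -0.052, -0.003, 0.002]
ft_force: [-8.7, -0.7, 3.8]
grip_width: 0.108
```

```bash
python3 -c "
from h import *
where()"
```

```text
t 22.1 p [0.5567 0.149  0.3583] yaw -6.0 z [-0.0063 -0.0027 -1.    ] F [-8.7421 -0.7333  3.8329] g 0.108 j [ 0.2929  0.3566 -0.7765  1.6208  0.2581  1.2776 -0.6338]
r 0.0667 lat 0.0009 hole z 0.1604 F along H 8.62
```

About 8.6 N. I'll hold here briefly.

Request:
servo_tool(
  motion=[
    [[0, 0, 0, 0, 0, 0], [0, 0, 0, 0, 0, 0], [0, 0, 0, 0, 0, 0]],
  ],
)

```text
clock: 22.4
position: [0.556, 0.1494, 0.3581]
ee_rot: [0.999, -0.052, -0.004, 0.002]
ft_force: [-4.9, -0.5, 0.3]
grip_width: 0.114
```

Request:
servo_tool(
  motion=[
    [[0, 0, 0, 0, 0, 0], [0.005, 0, 0, 0, 0, 0], [0, 0, 0, 0, 0, 0]],
  ],
)

```text
clock: 22.7
position: [0.5561, 0.1494, 0.358]
ee_rot: [0.999, -0.052, -0.005, 0.002]
ft_force: [-5.7, -0.7, 1.6]
grip_width: 0.11
```

Request:
servo_tool(
  motion=[
    [[0.005, 0, 0, 0, 0, 0], [0.005, 0, 0, 0, 0, 0], [0, 0, 0, 0, 0, 0]],
  ],
)

```text
clock: 23.0
position: [0.5565, 0.1494, 0.358]
ee_rot: [0.999, -0.052, -0.005, 0.002]
ft_force: [-5.8, -0.7, 2.3]
grip_width: 0.112
```

```bash
python3 -c "
from h import *
where();snap('wrist','w13',al=1.3);snap('scene','s13',(220,120,400,290),3.4)"
```

```text
t 23.0 p [0.5565 0.1494 0.358 ] yaw -5.96 z [-0.0103 -0.0035 -0.9999] F [-5.7616 -0.6766  2.3463] g 0.112 j [ 0.2918  0.3581 -0.7766  1.6198  0.2578  1.2814 -0.6338]
r 0.067 lat 0.0012 hole z 0.1601 F along H 5.66
```

View pics/w13.png

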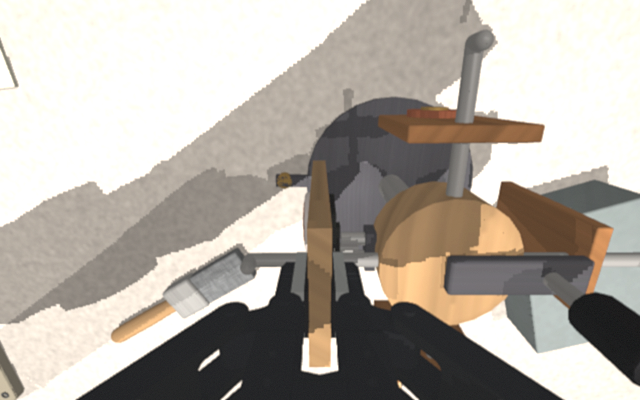

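View pics/s13.png

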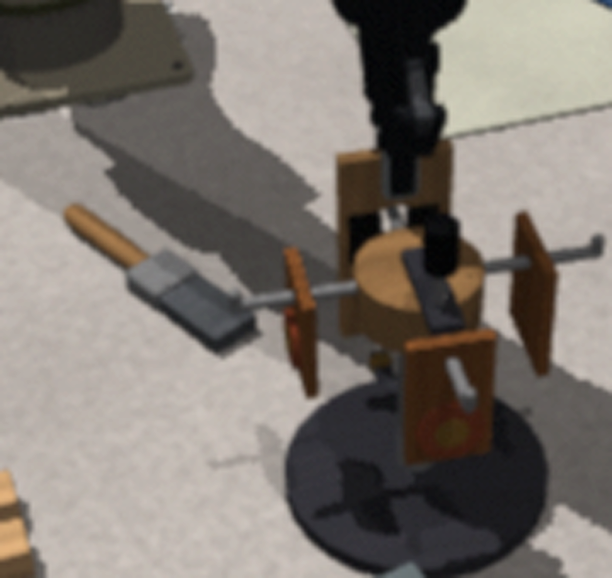

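Force has stayed within 5–8.6 N for about a second. I'll hold a little longer, then ease off and open slightly.

Request:
servo_tool(
  motion=[
    [[0.01, 0, 0, 0, 0, 0], [0.005, 0, 0, 0, 0, 0], [0.005, 0, 0, 0, 0, 0], [0.005, 0, 0, 0, 0, 0], [0.005, 0, 0, 0, 0, 0]],
  ],
)

```text
clock: 23.6
position: [0.5573, 0.1495, 0.358]
ee_rot: [0.999, -0.052, -0.006, 0.002]
ft_force: [-6.6, -0.2, 1.8]
grip_width: 0.109
```

Request:
servo_tool(
  motion=[
    [[-0.02, 0, 0, 0, 0.03, 0], [-0.02, 0, 0, 0, 0.03, 0], [-0.02, 0.01, 0, 0, 0.03, 0], [-0.01, 0.01, 0, 0.02, 0.03, 0], [0, 0, 0, 0, 0, 0]],
  ],
)

```text
clock: 24.1
position: [0.5538, 0.1491, 0.358]
ee_rot: [0.999, -0.052, -0.0, 0.001]
ft_force: [-2.6, 0.6, -0.3]
grip_width: 0.109
```

```bash
python3 -c "
from h import *
where()"
```

```text
t 24.1 p [0.5538 0.1491 0.358 ] yaw -5.92 z [-0.0007 -0.0022 -1.    ] F [-2.6354  0.6438 -0.271 ] g 0.109 j [ 0.2966  0.3483 -0.7788  1.631   0.2555  1.2688 -0.6325]
r 0.0696 lat 0.0006 hole z 0.1601 F along H 2.69
```

Request:
servo_tool(
  motion=[
    [[-0.02, 0, 0, 0, 0, 0], [0, 0, 0, 0, 0, 0], [0, 0, 0, 0, 0, 0]],
  ],
)

```text
clock: 24.4
position: [0.5531, 0.149, 0.358]
ee_rot: [0.999, -0.052, 0.0, 0.001]
ft_force: [-2.0, 1.0, -2.3]
grip_width: 0.114
```

Request:
servo_tool(
  motion=[
    [[0, 0, 0, 0, 0, 0], [0, 0, 0, 0, 0, 0], [0, 0, 0, 0, 0, 0], [0, 0, 0, 0, 0, 0]],
  ],
  jaw=190,
)

```text
clock: 24.8
position: [0.5543, 0.1483, 0.359]
ee_rot: [0.999, -0.053, 0.002, 0.001]
ft_force: [0.8, 0.6, 0.3]
grip_width: 0.254
```

```bash
python3 -c "
from h import *
where();snap('wrist','w14',al=1.3)"
```

```text
t 24.8 p [0.5543 0.1483 0.359 ] yaw -6.02 z [ 0.0042 -0.002  -1.    ] F [0.7564 0.5503 0.2953] g 0.254 j [ 0.2981  0.346  -0.7783  1.6313  0.2561  1.2657 -0.6327]
r 0.0691 lat -0.0001 hole z 0.1611 F along H -0.69
```

View pics/w14.png

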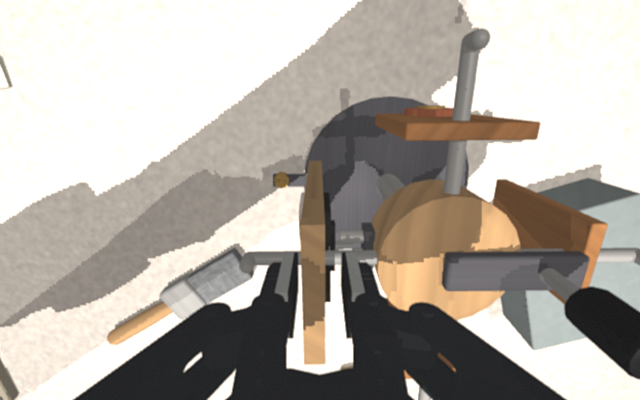

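The fingers are off the board. The outer finger is closer to it, so I'll centre with a 2.5 mm outward shift and rise straight up.

Request:
servo_tool(
  motion=[
    [[-0.05, 0, 0, 0, -0.03, 0], [0, 0, 0, 0, 0, 0], [0, 0, -0.1, 0, 0, 0], [0, 0, -0.2, 0, 0, 0], [0, 0, -0.2, 0, 0, 0], [0, 0, -0.2, 0, 0, 0], [0, 0, -0.3, 0, 0, 0], [0, 0, -0.4, 0, 0, 0], [0, 0, -0.4, 0, 0, 0], [0, 0, -0.3, 0, 0, 0], [0, 0, 0, 0, 0, 0]],
  ],
)

```text
clock: 25.95
position: [0.5511, 0.1491, 0.4748]
ee_rot: [0.999, -0.052, 0.003, 0.0]
ft_force: [0.3, -0.1, 0.2]
grip_width: 0.253
```

```bash
python3 -c "
from h import *
where();snap('wrist','w15',al=1.3);snap('scene','s15',(220,120,400,290),3.4)"
```

```text
t 25.95 p [0.5511 0.1491 0.4748] yaw -6.0 z [ 0.0057 -0.0007 -1.    ] F [ 0.2816 -0.0534  0.1862] g 0.253 j [ 0.3112  0.2708 -0.7981  1.4657  0.1968  1.4814 -0.59  ]
r 0.0724 lat 0.0004 hole z 0.2769 F along H -0.29
```

View pics/w15.png

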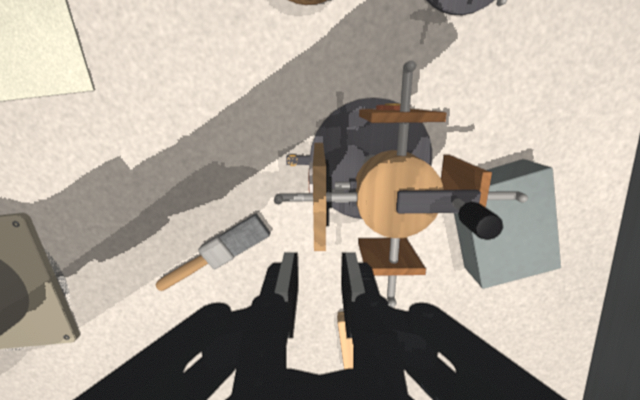

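View pics/s15.png

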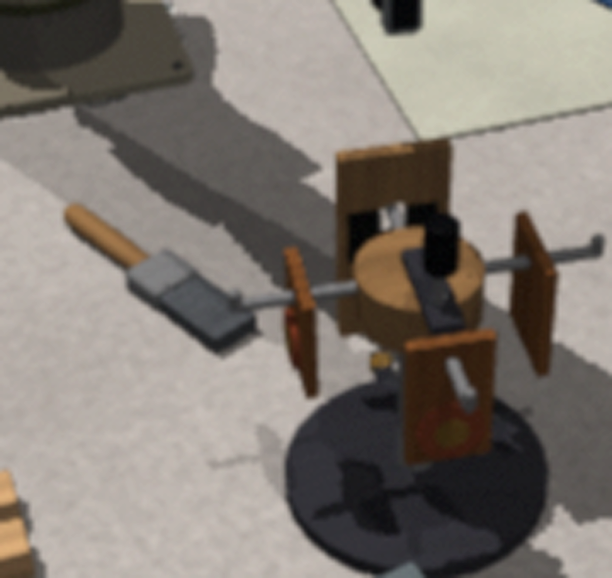

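```bash
python3 - <<'E'
from h import *
k,im=pickle.load(open("pics/w15.pkl","rb"))
im=im[50:310,260:540]; cv2.imwrite("pics/z15.png",cv2.convertScaleAbs(cv2.resize(im,None,fx=2.3*1.0,fy=2.3,interpolation=cv2.INTER_CUBIC),alpha=1.2))
E
```

```text
(no output)
```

View pics/z15.png

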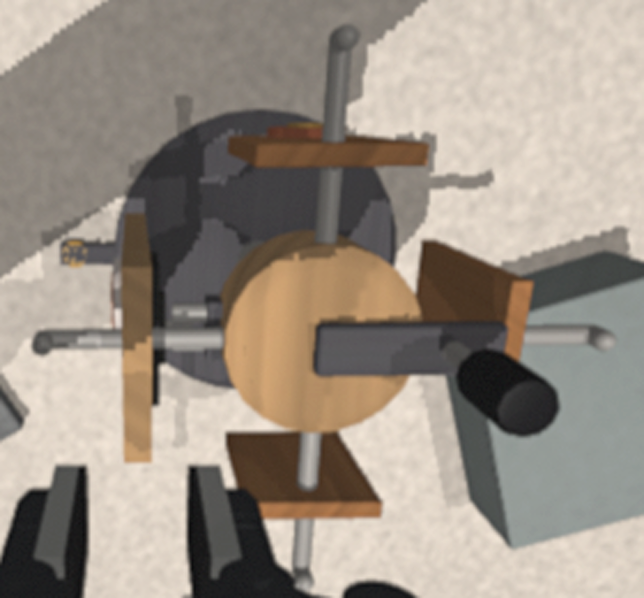

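```bash
python3 - <<'E'
from h import *
W=pickle.load(open("pics/w15.pkl","rb"))[0]
w=[("pointer",(73,252)),("tip",(42,342)),("knobtop",(530,405)),("h-",(344,37)),("ho",(602,338)),("h+",(303,578))]
o=[(W,n,(260+u/2.3-.3,50+v/2.3-.3)) for n,(u,v) in w]
p,r=fit(o,p0=(.6232,.141,3.03,0.)); print(p,np.degrees(p[3]));print(r.round(2).tolist())
B=toz(W,o[0][2],.008);t=toz(W,o[1][2],.179)
for q in(B,t): v=q[:2]-p[:2]; print(q,np.degrees(np.arctan2(v[1],v[0])),np.hypot(*v))
# board top edge
for u,v in [(123,214),(147,214),(151,460),(124,461)]: print(toz(W,(260+u/2.3-.3,50+v/2.3-.3),.212))
E
```

```text
[0.6227 0.1416 3.0165 0.0293] 1.6783600397836673
[[0.88, -0.0], [0.01, 0.34], [-1.14, 0.52], [0.52, -0.57], [-0.29, -0.31], [0.35, -0.17]]
[0.5143 0.1552 0.008 ] 172.84619043699792 0.1092253740717659
[0.5154 0.1525 0.179 ] 174.17242780209045 0.10785820034007683
[0.5526 0.2021 0.212 ]
[0.5602 0.2013 0.212 ]
[0.5529 0.1148 0.212 ]
[0.5433 0.1154 0.212 ]
```

Request:
servo_tool(
  motion=[
    [[-0.3, 0, -0.4, 0, 0, 0], [-0.3, 0, -0.4, 0, 0, 0], [-0.3, 0, -0.2, 0, 0, 0], [0, 0, 0, 0, 0, 0], [0, 0, 0, 0, 0, 0], [0, 0, 0, 0, 0, 0], [0, 0, 0, 0, 0, 0]],
  ],
)

```text
clock: 26.75
position: [0.5059, 0.1519, 0.5164]
ee_rot: [0.999, -0.053, -0.003, 0.002]
ft_force: [-0.1, -0.4, -0.8]
grip_width: 0.252
```

```bash
python3 -c "
from h import *
st();snap('wrist','w16',al=1.3);snap('scene','s16',(220,120,400,290),3.4);a=pickle.load(open('pics/s15.pkl','rb'))[1].astype(int);b=pickle.load(open('pics/s16.pkl','rb'))[1].astype(int)
d=np.abs(a-b).sum(2)[155:225,315:360];print(d.mean(),d.max())"
```

```text
t 26.75 p [0.5059 0.1519 0.5164] yaw -6.1 z [-0.0071 -0.0036 -1.    ] F [-0.1016 -0.426  -0.8082] g 0.252 j [ 0.3514  0.1563 -0.8165  1.4891  0.1137  1.5532 -0.5683]
11.716190476190476 219
```

View pics/w16.png

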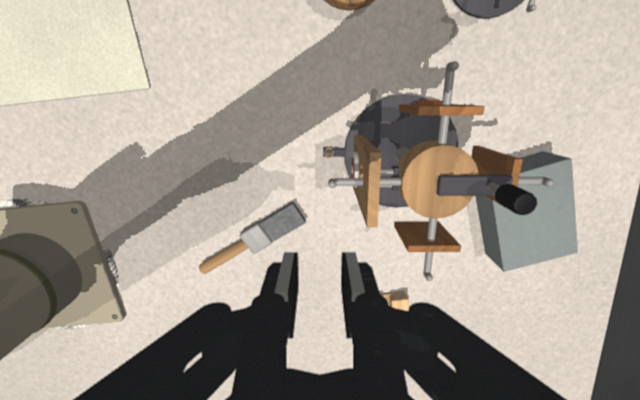

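The board hangs still on the hook at (368,180) against the pad, and the hook lies over the pointer. I'm handing in.

```bash
python3 -c "
from workcell import order
print(order.hand_in())"
```

```text
the job is handed in; nothing more can be done
None
```

I finished the job and handed it in at about 27 s of the 72 s allowed; no verdict was given.

**What I did:**
- **Carousel:** I gripped the knob and turned the head about 108° clockwise to bring the empty hook over the pointer.
- **Hanging:** I lifted the board straight out of its slot and slid its hole over the hook tip without touching it, disc facing outwards. I then lowered it onto the arm.
- **Pressing:** I pushed it onto the pad, which I measured at about 65.5 mm from the axis. At my readings the push was 5 to 9 N for about 1.5 s, never above 8.7 N. I then eased off, opened the jaws slightly and lifted clear.

**Last checks:**
- **Board and robot:** The pictures show the board hanging on the hook beside the pad, with the robot touching nothing. The wrist force is back to the noise level, and I moved nothing else on the table.
- **Head angle:** The views agree that the head is slightly off the pointer, but not on how much. Estimates ran from +0.7° to +1.7°, mostly around +1.1°, which is near the camera's accuracy. I left it rather than disturb the hung board.
- **Inconclusive check:** The before-and-after picture comparison for movement of the board told me nothing. The arm moved between the two pictures, and its shadow probably caused the differences. That the board is still rests on looking at the pictures.

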